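Lay the glued-up blank down on the planing board

ROBOT

A 6-joint arm with a two-finger parallel gripper is mounted at the origin on the work surface. World frame = base frame: x ahead of the robot, y to its left, z up, the work surface at z = 0. Lengths are in m, angles in degrees, forces in N, time in s.
With the tool pointing down it reaches from about 0.25 to 0.725 m from the base axis. Payload 9.7 kg.
Tool frame: the origin (TCP) lies midway between the tips of the shut fingers; the grasp point (between the pads) lies 19 mm behind it; y points along the fingers, x is the direction in which the jaws open and shut, and the axes are right-handed (so a half turn about y gives the same grasp; the last joint's range is limited). The gripper opens to 85 mm and grips with 20 to 120 N. Pads are 22 mm wide; open, the fingers measure 114 mm over their backs; the gripper's body (76 mm by 85 mm) begins 54 mm behind the grasp point. The pads swing forward as they close: fully open they stand 13 mm farther back than shut.
Start: joints at [66.062, 4.979, 10.078, 95.1, 0, 90], TCP at [0.223, 0.503, 0.231] pointing down, gripper open.
Joint ranges: [-179.16, 179.16], [-48.56, 103.87], [-65.8, 70.77], [-126.05, 130.52], [-82.76, 87.17], [-180, 180]. Speed limits (degrees/s): [127.2, 127.2, 147.25, 180, 180, 180].

INTERFACE

Orientations are given as [roll, pitch, yaw] about the fixed x, y, z axes, in that order (R = Rz(yaw) Ry(pitch) Rx(roll)).
In Python, from workcell import get_obs, camera, job_done gives the robot as it stands.
- The arm moves only by the tool play_rows, never from a script. Its argument "moves" is a list of rows, each a list of 3 entries, a list of its own where there are three numbers: the turn, a rotation vector about the tool's x, y, z in degrees, then the shift along the tool's x, y, z in m, then the opening in per cent of the stroke, from 0 (shut) to 100 (fully open). A call has exactly 5 rows; each row is the pose to reach, as a shift and turn from the pose commanded when the call began, along the tool's axes at that moment; what a row does not reach only later rows make up. A row lasts 1/10 s, in which the tool goes at most 50 mm and 8.59 degrees, less where a joint would pass 70% of its speed; a pose out of reach is approached as far as the arm can. A call with a gripper value outside its range is refused whole. The fingers move at their own pace and stop on an object; "grip_force" is the grip in N (left out, the last holds). Time passes only in rows, so rows that repeat a pose let the fingers close, or fill a call up. It gives the time, the measured TCP pose, the force and the opening at its end, in the units of the state.
- get_obs(): the state, without advancing time (a new reading comes with each control period).
- camera(name): name is "scene" or "side" or "wrist"; returns a dict with "img" (480x640x3 uint8, red, green, blue), "fov_y" (degrees; the focal length in pixels is half the picture's height over the tangent of half this angle, whatever the lens; pixels are square), "cx", "cy" (the principal point, pixels), "world_from_camera" (4x4, takes a point from camera to world coordinates). Camera axes: x right, y up, looking along -z (the intrinsics and any distortion apply to the point x, -y, -z); pixel columns grow to the right and rows downward; lengths in m; the calibration is good to about 2 mm. The wrist camera is an equidistant fisheye: a pixel r from the principal point sees the ray r / f radians off the axis. A picture is of the moment at which its call begins. There is no depth.
- job_done(): hands the job in, once; it reports no verdict.
The state is a dict: "time": time; "q": joint angles; "qd": joint speeds; "joint_efforts": joint torques, N m; "ee_pos": TCP position; "tcp_rot": TCP orientation; "wrist_force": force on the tool from outside, world axes, zero at the start; "torque": the same for the moment, N m; "opening": finger opening in m.
Only numpy, scipy, OpenCV 4.12 (cv2) and the standard library are available. Lean on these libraries where they do the work, as an engineer would, in place of code of your own. Each camera call takes 0.05 s, during which the arm holds its last target.

TASK

Tip the tall two-ply wooden blank that stands on the planing board over onto its broad face, away from the board's stop, letting it down gently with the fingers and not letting it fall. Then nudge it back until its foot end butts squarely against the stop, ready for planing. Only push and support it: do not squeeze it or lift it off the board, leave everything else where it is, and finish with the hand clear.

Things in the scene. Friction and masses are not known exactly. Their poses are not given: they have to be found in the camera images.
- board: Planing board, fixed to the bench: white-faced base 360 x 170 mm, 15 thick, with a dark hardwood stop batten (40 mm along x, 170 across, its top 22 mm above the base's top face) across its -x end. Origin: centre of the underside, on the bench; z up; x runs along the board from the stop to the open end, y across it. Its place and turn vary.
- stop (a point): Middle of the stop's working face, at the height of the base's top face (15 mm above the bench), 130 mm from the board's origin in its -x; axes as the board's. The face looks along the board's +x.
- blank: Loose wooden blank glued up from two boards, 38 mm thick (its x), 90 wide (y), 220 long (z), 0.32 to 0.5 kg. It starts standing on end on the base, 3 to 19 mm from the stop, its x within 0.1 rad of the board's x. Origin: centre of the foot end it stands on; z runs to the other end; broad faces at x = -19 mm (stop side) and +19 mm. Laid down as wanted, its x points down and its z along the board's +x.
- toe (a point): Middle of the blank's foot edge on the side away from the stop (blank frame 19, 0, 0 mm), the edge it tips about. The foot may slide some millimetres towards the stop as the blank is lowered.
- top (a point): Middle of the blank's top edge on the side away from the stop (blank frame 19, 0, 220 mm).
- glue: Glue bottle, 66 mm across, 170 mm tall, standing behind the stop end of the board. Bystander; origin at the centre of its underside.
- post: Short standing wood offcut 45 x 60 mm, 110 mm tall, beside the board on its -y side. Bystander; origin at the centre of its underside.
- jar: Screw jar 60 mm across, 65 mm tall, beside the board on its -y side. Bystander; origin at the centre of its underside.
- offcut: Small flat wood offcut 80 x 45 mm, 30 mm high, beside the board on its +y side. Bystander; origin at the centre of its underside.
- pencil: Flat carpenter's pencil 170 x 14 mm, 8 mm high, beside the board on its -y side. Bystander; origin at the centre of its underside.
- mallet: Wooden mallet lying down, about 290 mm long, its 75 x 130 mm head 70 mm high. Bystander; origin on the bench near its middle.
- clamp: Bar clamp lying flat, 320 mm long, 28 mm high, beyond the glue bottle. Bystander; origin on the bench at the middle of its bar.

How it is judged (in metres and radians):
At the end, for the whole second after the job is handed in: The blank lies still and flat (within 0.08 rad) on the base of the planing board on its broad face, its far end away from the stop, its foot end within 4 mm of the stop's face and square to it within 0.05 rad, and not more than 45 mm off the board's centre line (angle between blank's own x axis and vertical above 3.06 rad and x of blank in the frame of stop between -0.004 and 0.004 m and x of top in the frame of stop above 0.2 m and angle between the z axis of blank and the x axis of board, either way round below 0.05 rad and y of blank in the frame of stop between -0.045 and 0.045 m and z of blank in the frame of stop between 0.014 and 0.024 m and linear speed of blank below 0.01 m/s and angular speed of blank below 0.05 rad/s); the robot touches nothing.
It fails at once if the blank falls or is thrown over: it turns faster than 5 rad/s (angular speed of blank above 5 rad/s).
It fails at once if the blank is lifted: the edge it tips about rises more than 15 mm off the board (height (world z) of toe above 0.03 m).
It fails at once if the blank is squeezed or pressed with more than 30 N (contact force between the fingers and blank above 30 N).
It fails at once if a bystander is moved more than 20 mm or knocked over (distance of any of glue, post, jar, offcut, pencil, mallet, clamp from where it was at the start of the episode above 0.02 m or angle between any of glue, post, jar, offcut, pencil, mallet, clamp's own z axis and vertical above 0.5 rad).
It also fails if it takes over 67 s, if anything falls off the work surface, if the arm or the gripper's body presses on something with over 40 N, if the wrist force passes 120 N, or if a joint passes its speed limit or range.

## Working session

There is one attempt and no reset: what is moved stays moved. The work goes in short steps, Python scripts to look and compute and a tool call to move; the robot and the scene stay as the last step left them, time stands still between calls to the robot, and variables do not carry over. Pictures are saved under pics/ and viewed, and the job is handed in when it is done.

Besides the shell and the picture viewer there is one more tool, called as a command line: name --argument value ..., lists and objects as JSON in quotes. play_rows: Moves the arm, as the interface text tells. Its arguments: {"type":"object","properties":{"moves":{"type":"array"},"grip_force":{"type":"number"}},"required":["moves"]}

```bash
mkdir -p pics; ls
python3 - <<'E'
from workcell import get_obs,camera
import cv2
o=get_obs(); print(o)
for n in ["scene","side","wrist"]:
    c=camera(n); cv2.imwrite(f"pics/{n}0.png",c["img"][:,:,::-1]); print(n,c["fov_y"],c["cx"],c["cy"],c["world_from_camera"].round(4).tolist(), [k for k in c])
E
```

```text
pics
{'time': 0.0, 'q': array([ 6.60619677e+01,  5.01184527e+00,  1.00335953e+01,  9.50999072e+01,
       -6.10747570e-04,  9.00001897e+01]), 'qd': array([-0.05577584,  0.0511518 , -0.0484626 , -0.10712691, -0.11781605,
       -0.07961992]), 'joint_efforts': array([ 4.30839577e-05, -5.20386028e+01,  4.64803648e+01,  1.65261637e-02,
       -5.36830646e-05,  1.87773270e-05]), 'ee_pos': array([0.22306849, 0.50247442, 0.23056823]), 'tcp_rot': array([-9.00006110e+01,  7.81571113e-02,  6.60617780e+01]), 'wrist_force': array([-0.90969836, -0.50786454, -0.07202652]), 'torque': array([-0.00438351,  0.00618669, -0.03757794]), 'opening': 0.08539434145740629}
scene 57.636680112813046 325.26366585491303 237.5047001262458 [[-0.2375, -0.6221, 0.746, 1.3744], [0.9713, -0.1633, 0.1731, 0.1515], [0.0141, 0.7657, 0.6431, 0.8578], [0.0, 0.0, 0.0, 1.0]] ['img', 'fov_y', 'cx', 'cy', 'world_from_camera']
side 45.87067094331305 315.7716857399023 233.32015568267246 [[0.8958, 0.2892, -0.3375, 0.0585], [-0.4441, 0.6127, -0.6538, -1.0365], [0.0177, 0.7355, 0.6773, 1.208], [0.0, 0.0, 0.0, 1.0]] ['img', 'fov_y', 'cx', 'cy', 'world_from_camera']
wrist 65.70646984690485 318.63459999402994 242.0371804770844 [[0.4052, -0.8643, -0.2981, 0.1468], [0.9142, 0.3821, 0.1349, 0.5373], [-0.0027, -0.3272, 0.945, 0.3732], [0.0, 0.0, 0.0, 1.0]] ['img', 'fov_y', 'cx', 'cy', 'world_from_camera']
```

View pics/scene0.png

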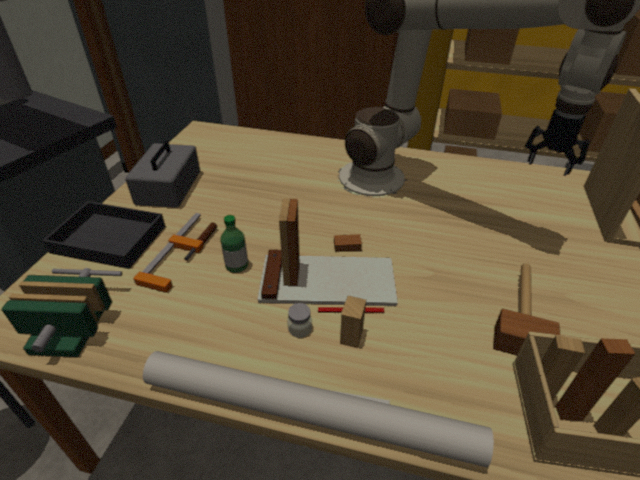

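View pics/side0.png

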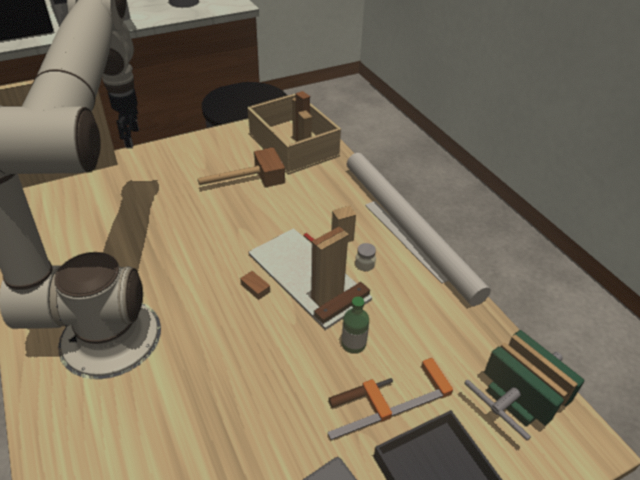

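View pics/wrist0.png

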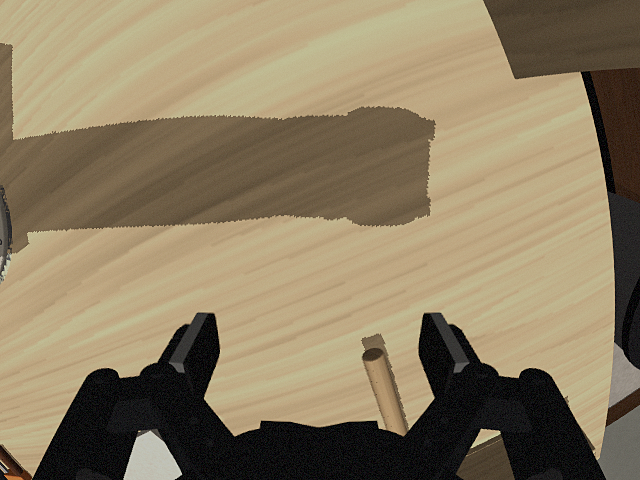

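Run:
```python
import cv2
a=cv2.imread("pics/scene0.png")[180:350,210:410]; cv2.imwrite("pics/sc0z.png",cv2.resize(a,None,fx=4,fy=3.5,interpolation=cv2.INTER_CUBIC)) if 0 else cv2.imwrite("pics/sc0z.png",cv2.resize(a,(800,600*200*0+680))[:600] if 0 else cv2.resize(a,(700,595),interpolation=cv2.INTER_CUBIC))
b=cv2.imread("pics/side0.png")[190:360,220:420]; cv2.imwrite("pics/si0z.png",cv2.resize(b,(700,595),interpolation=cv2.INTER_CUBIC))
```

```text
(no output)
```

View pics/sc0z.png

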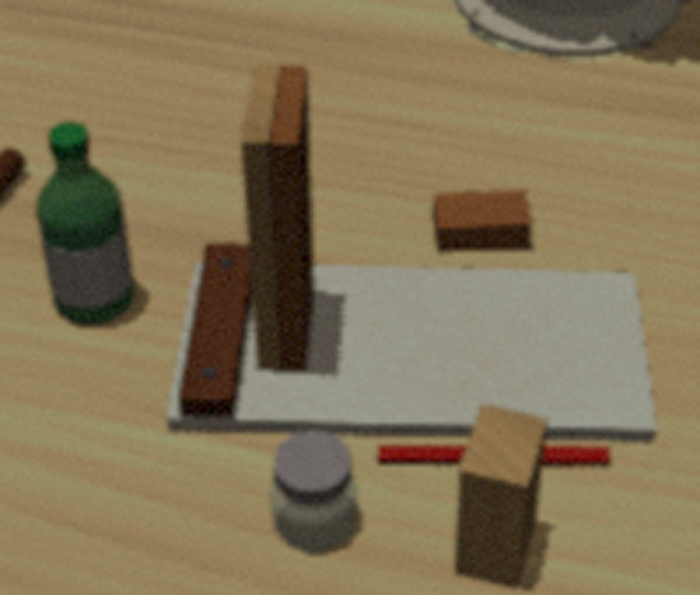

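View pics/si0z.png

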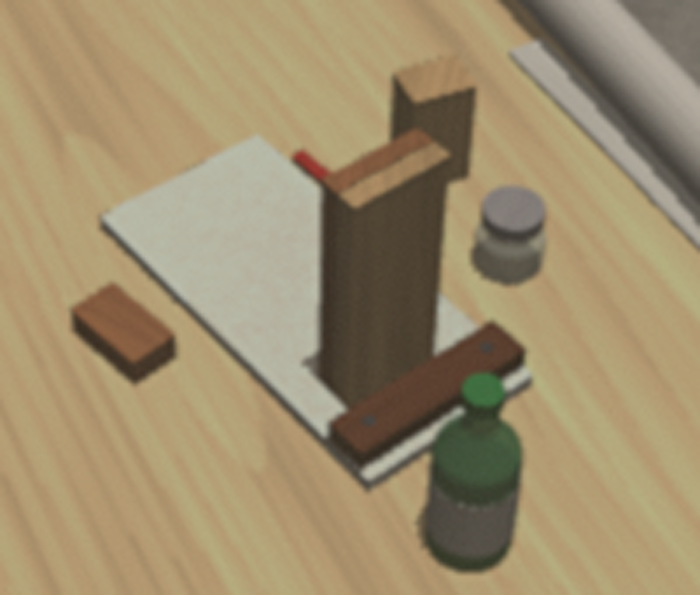

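```bash
cat > h.py <<'E'
import numpy as np, cv2
from workcell import get_obs,camera
from scipy.optimize import least_squares
CAM={'scene':(57.636680112813046,325.26366585491303,237.5047001262458,[[-0.2375,-0.6221,0.746,1.3744],[0.9713,-0.1633,0.1731,0.1515],[0.0141,0.7657,0.6431,0.8578]]),
'side':(45.87067094331305,315.7716857399023,233.32015568267246,[[0.8958,0.2892,-0.3375,0.0585],[-0.4441,0.6127,-0.6538,-1.0365],[0.0177,0.7355,0.6773,1.208]])}
def proj(n,P):
    f,cx,cy,T=CAM[n]; T=np.array(T); f=240/np.tan(np.radians(f/2))
    p=(np.atleast_2d(P)-T[:,3])@T[:,:3]
    return np.c_[cx+f*p[:,0]/-p[:,2], cy-f*p[:,1]/-p[:,2]]
def crop(px,n,s=3.5): # crop pix -> image pix
    o={'scene':(210,180),'side':(220,190)}[n]
    return (np.array(px)+.5)/s-.5+np.array(o)
def pose2(p,L): # planar pose
    L=np.atleast_2d(L).astype(float); c,s=np.cos(p[2]),np.sin(p[2])
    return np.c_[p[0]+c*L[:,0]-s*L[:,1],p[1]+s*L[:,0]+c*L[:,1],L[:,2]]
def fit(obs,p0):
    def r(p):
        return np.concatenate([(proj(n,pose2(p,l))-crop(px,n)).ravel() for n,l,px in obs])
    s=least_squares(r,p0,loss='soft_l1'); return s.x,s.fun.reshape(-1,2)
E
python3 - <<'E'
from h import *
t=.015;z=.037
B=[('scene',(-.18,-.085,t),(170,417)),('scene',(.18,-.085,t),(655,430)),('scene',(.18,.085,t),(633,273)),
('scene',(-.17,.085,z),(207,244)),('scene',(-.13,.085,z),(248,246)),('scene',(-.13,-.085,z),(235,402)),('scene',(-.17,-.085,z),(183,402)),
('side',(.18,-.085,t),(257,137)),('side',(.18,.085,t),(102,218)),('side',(-.18,.085,t),(367,474)),('side',(-.18,-.085,t),(530,372)),
('side',(-.13,.085,z),(332,430)),('side',(-.13,-.085,z),(492,323)),('side',(-.17,-.085,z),(524,347)),('side',(-.17,.085,z),(365,455))]
b,r=fit(B,[.5,.1,1.57]); print(b,np.degrees(b[2])); print(r.round(1).tolist())
for n in CAM:
    bb,_=fit([o for o in B if o[0]==n],b); print(n,bb)
h=.235
K=[('scene',(-.019,.045,h),(254,67)),('scene',(.019,.045,h),(307,68)),('scene',(.019,-.045,h),(303,145)),('scene',(-.019,-.045,h),(243,142)),
('scene',(-.019,-.045,t),(259,368)),('scene',(.019,-.045,t),(306,370)),
('side',(.019,.045,h),(322,184)),('side',(.019,-.045,h),(419,131)),('side',(-.019,-.045,h),(450,153)),('side',(-.019,.045,h),(357,206))]
k,r=fit(K,[.5,0,1.57]); print(k,np.degrees(k[2])); print(r.round(1).tolist())
for n in CAM:
    bb,_=fit([o for o in K if o[0]==n],k); print(n,bb)
c,s=np.cos(b[2]),np.sin(b[2]); d=k[:2]-b[:2]; print('blank in board',c*d[0]+s*d[1]+.13,-s*d[0]+c*d[1],k[2]-b[2])
# bystanders rough on bench
def back(n,px,z):
    return least_squares(lambda q:(proj(n,[q[0],q[1],z])-px).ravel(),[.5,.1]).x
for nm,n,px,zz in [('glue','scene',crop((70,128),'scene'),.17),('glue base','scene',crop((92,310),'scene'),0),('jar','scene',crop((312,462),'scene'),.065),('post','scene',crop((505,445),'scene'),.11),('offcut','scene',crop((482,210),'scene'),.03),('mallet','scene',(527,330),.07),('mallethandle','scene',(526,268),.03)]:
    print(nm,back(n,px,zz).round(3))
E
```

```text
[ 0.55689888 -0.0280775   1.79910651] 103.08120974214798
[[-0.5, 0.7], [1.4, -0.5], [0.8, -0.5], [-0.4, -0.2], [2.0, -0.6], [-0.1, -0.5], [-1.0, -0.8], [-0.0, -0.5], [-0.7, -0.0], [1.2, 1.9], [1.4, 0.5], [-0.7, -2.4], [0.6, -1.3], [1.3, 0.3], [-0.4, -0.2]]
scene [ 0.55801312 -0.02824977  1.80163538]
side [ 0.55595576 -0.0279793   1.79739199]
[ 0.56988373 -0.12691945  1.8058201 ] 103.46587052080812
[[-0.0, -0.9], [0.2, -0.9], [-0.8, -0.7], [0.0, -0.1], [-0.1, 1.0], [0.9, 0.7], [0.2, -1.1], [-0.5, -1.0], [0.6, 0.5], [0.0, 0.9]]
scene [ 0.5704519  -0.12677132  1.80595409]
side [ 0.56941723 -0.12732507  1.80740834]
blank in board 0.030784091523882715 0.009723193119114008 0.006713597090904688
glue [ 0.556 -0.294]
glue base [ 0.573 -0.29 ]
jar [ 0.733 -0.058]
post [0.725 0.07 ]
offcut [ 0.407 -0.006]
mallet [0.66  0.458]
mallethandle [0.4   0.494]
```

play_rows --moves '[[[0,-4,0],[-0.018,-0.02,-0.036],0],[[0,-8,0],[-0.036,-0.04,-0.072],0],[[0,-12,0],[-0.054,-0.06,-0.108],0],[[0,-16,0],[-0.072,-0.08,-0.144],0],[[0,-20,0],[-0.09,-0.1,-0.18],0]]' --grip_force 20

```text
time: 0.65
ee_pos: [0.3518, 0.346, 0.332]
tcp_rot: [-90.0, 0.0, 86.2]
wrist_force: [0.4, 0.9, 0.3]
opening: 0.0121
```

Run:
```python
from h import *
o=get_obs(); print(o['q'].round(1),o['ee_pos'].round(4),o['tcp_rot'].round(2),o['opening'],o['time'],o['wrist_force'])
```

```text
[ 44.5   0.8  17.2 106.4  -0.   48.3] [0.3518 0.346  0.332 ] [-90.     0.    86.25] 0.012076064514104862 0.65 [0.44967856 0.8517934  0.2783564 ]
```

```bash
cat >> h.py <<'E'
from scipy.spatial.transform import Rotation as Ro
YAW=np.radians(103.25)
U=np.array([np.cos(YAW),np.sin(YAW),0]); V=np.array([-U[1],U[0],0]); Z=np.array([0,0,1.])
K=np.array([0.5698,-0.1270]); TOE=np.r_[K,0.015]+0.019*U
STOP=np.r_[0.5569,-0.0281,0.015]-0.13*np.array([np.cos(1.7991),np.sin(1.7991),0])
def hand(phi,s,h,w=0,dz=0):
    """phi deg; TCP given in the tilted hand frame about toe"""
    a=np.radians(phi); x=U*np.cos(a)-Z*np.sin(a); up=Z*np.cos(a)+U*np.sin(a)
    R=np.c_[x,-up,V]; return R, TOE+s*x+h*up+w*V+dz*Z
def world(phi,p,yaw=None):
    return hand(phi,0,0)[0],np.asarray(p,float)
def cur():
    o=get_obs(); return Ro.from_euler('xyz',o['tcp_rot'],degrees=True).as_matrix(),o['ee_pos'],o
def rel(T,C):
    R,p=T; Rc,pc=C; return Ro.from_matrix(Rc.T@R).as_rotvec(degrees=True).round(1).tolist(),(Rc.T@(p-pc)).round(4).tolist()
def show(Ts,C=None):
    C=C or cur()[:2]
    for T in Ts: print(rel(T,C), 'world',T[1].round(3))
def st():
    o=get_obs(); print('t',round(o['time'],2),'q',o['q'].round(1),'p',o['ee_pos'].round(4),'rot',o['tcp_rot'].round(1),'F',o['wrist_force'].round(1),'op',round(o['opening'],4))
def pic(n,name,box=None,sc=1):
    c=camera(n); im=c['img'][:,:,::-1]
    if box: x0,y0,x1,y1=box; im=cv2.resize(im[y0:y1,x0:x1],None,fx=sc,fy=sc,interpolation=cv2.INTER_CUBIC)
    cv2.imwrite(f'pics/{name}.png',im); return c
E
python3 - <<'E'
from h import *
print('toe',TOE,'stop',STOP,'toe dist',(TOE-STOP)@U)
T=hand(78,-.019,.165,dz=.22); show([T])
E
```

```text
toe [ 0.56544519 -0.10850579  0.015     ] stop [ 0.58632232 -0.15472672  0.015     ] toe dist 0.04977553969227867
([-11.6, -14.3, 77.4], [-0.289, 0.0441, -0.1969]) world [0.529 0.045 0.288]
```

play_rows --moves '[[[-1.2,-1.4,7.7],[-0.03,0,-0.02],100],[[-2.4,-2.8,15.4],[-0.06,0,-0.04],100],[[-3.6,-4.2,23.1],[-0.09,0,-0.06],100],[[-4.8,-5.6,30.8],[-0.12,0,-0.08],100],[[-5.8,-7.2,38.7],[-0.15,0,-0.1],100]]'

```text
time: 1.15
ee_pos: [0.4416, 0.19, 0.3317]
tcp_rot: [-93.9, 39.2, 92.3]
wrist_force: [0.2, -0.1, -0.7]
opening: 0.0832
```

Run:
```python
from h import *
st(); T=hand(78,-.019,.165,dz=.22); show([T])
```

```text
t 1.15 q [ 41.6  14.9  24.  123.3 -32.1  45. ] p [0.4416 0.19   0.3317] rot [-93.9  39.2  92.3] F [ 0.2 -0.1 -0.7] op 0.0832
([-5.8, -7.1, 38.4], [-0.0874, 0.1332, -0.0731]) world [0.529 0.045 0.288]
```

play_rows --moves '[[[-1.2,-1.4,7.7],[-0.0175,0.0265,-0.0145],100],[[-2.4,-2.8,15.4],[-0.035,0.053,-0.029],100],[[-3.6,-4.2,23.1],[-0.0525,0.08,-0.0435],100],[[-4.8,-5.6,30.8],[-0.07,0.1065,-0.058],100],[[-5.8,-7.1,38.4],[-0.0875,0.133,-0.073],100]]'

```text
time: 1.65
ee_pos: [0.5295, 0.0427, 0.2838]
tcp_rot: [-90.5, 77.6, 103.1]
wrist_force: [0.6, 0.7, -0.5]
opening: 0.0853
```

Run:
```python
from h import *
st(); T=hand(78,-.019,.165,dz=.22); show([T])
pic('scene','s1');pic('side','d1')
```

```text
t 1.65 q [ 34.   24.7   7.5 130.5 -66.2  60.1] p [0.5295 0.0427 0.2838] rot [-90.5  77.6 103.1] F [ 0.6  0.7 -0.5] op 0.0853
([0.3, -0.0, 0.4], [-0.0035, -0.0029, -0.0004]) world [0.529 0.045 0.288]
```

View pics/s1.png

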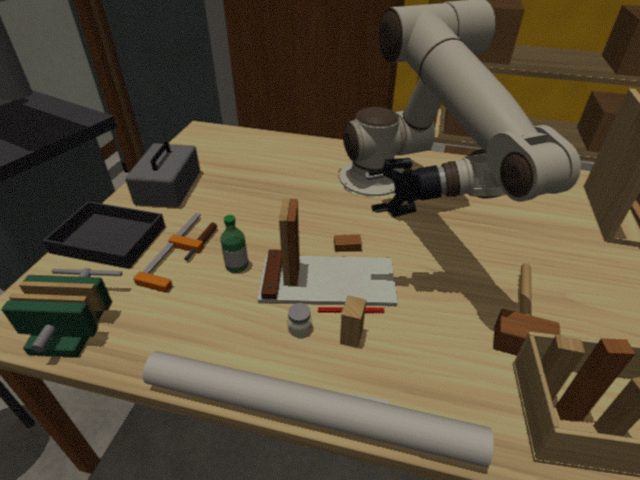

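play_rows --moves '[[[0,0,0],[0.034,0.007,0],50],[[0,0,0],[0.068,0.014,0],50],[[0,0,0],[0.102,0.021,0],50],[[0,0,0],[0.136,0.028,0],50],[[0,0,0],[0.17,0.035,0],50]]'

```text
time: 2.25
ee_pos: [0.5283, 0.0465, 0.1098]
tcp_rot: [-90.8, 77.3, 102.6]
wrist_force: [-0.3, 0.2, 0.7]
opening: 0.0425
```

Run:
```python
from h import *
st()
pic('scene','s2');pic('side','d2')
```

```text
t 2.25 q [ 34.3  33.7  -0.2 113.8 -65.6  60.3] p [0.5283 0.0465 0.1098] rot [-90.8  77.3 102.6] F [-0.3  0.2  0.7] op 0.0425
```

View pics/s2.png

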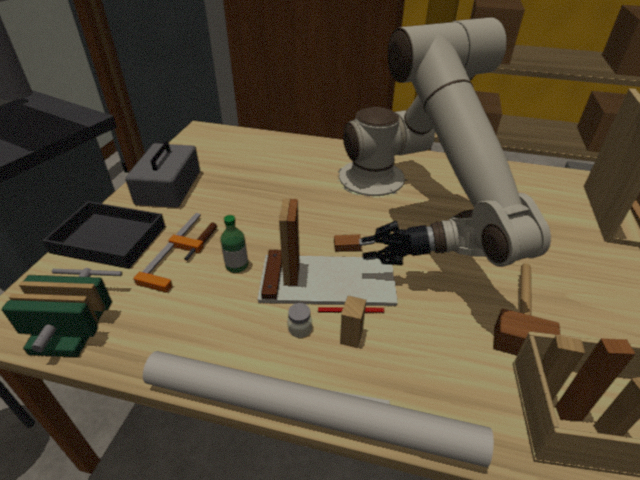

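View pics/d2.png

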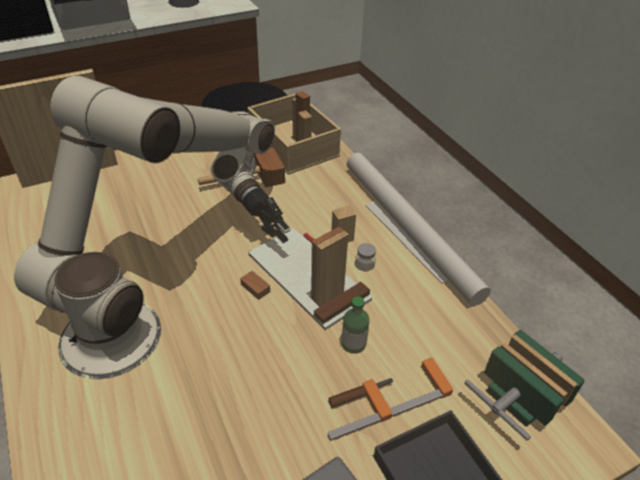

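Run:
```python
from h import *
A=world(39,[.53,.05,.31]); B=hand(0,-.019,.315)
show([A]); show([B],A)
```

```text
([0.0, 0.2, -38.4], [-0.1968, -0.0475, -0.0032]) world [0.53 0.05 0.31]
([0.0, 0.0, -39.0], [-0.1536, 0.0986, 0.0018]) world [ 0.57  -0.127  0.33 ]
```

play_rows --moves "[[[0, 0, -7.7], [-0.04, -0.01, 0], 100], [[0, 0, -15.4], [-0.08, -0.019, 0], 100], [[0, 0, -23.1], [-0.12, -0.029, -0.001], [100][0]], [[0, 0, -30.8], [-0.16, -0.038, -0.002], 100], [[0, 0.2, -38.4], [-0.197, -0.0475, -0.003], 100]]"

```text
play_rows: Invalid argument: moves='[[[0, 0, -7.7], [-0.04, -0.01, 0], 100], [[0, 0, -15.4], [-0.08, -0.019, 0], 100], [[0, 0, -23.1], [-0.12, -0.029, -0.001], [100][0]], [[0, 0, -30.8], [-0.16, -0.038, -0.002], 100], [[0, 0.2, -38.4],...(234 chars total, truncated) is not valid JSON
```

play_rows --moves '[[[0,0,-7.7],[-0.04,-0.01,0],100],[[0,0,-15.4],[-0.08,-0.019,0],100],[[0,0,-23.1],[-0.12,-0.029,-0.001],100],[[0,0,-30.8],[-0.16,-0.038,-0.002],100],[[0,0.2,-38.4],[-0.197,-0.0475,-0.003],100]]'

```text
time: 2.85
ee_pos: [0.5288, 0.05, 0.3193]
tcp_rot: [-90.8, 38.6, 102.9]
wrist_force: [1.0, -0.6, -1.0]
opening: 0.0853
```

Run:
```python
from h import *
st(); B=hand(0,-.019,.315)
show([B])
```

```text
t 2.85 q [ 24.6   6.2  14.1 106.1 -37.8  14.2] p [0.5288 0.05   0.3193] rot [-90.8  38.6 102.9] F [ 1.  -0.6 -1. ] op 0.0853
([0.7, -0.0, -38.6], [-0.1487, 0.1048, 0.0011]) world [ 0.57  -0.127  0.33 ]
```

play_rows --moves '[[[0,0,-7.7],[-0.03,0.021,0],100],[[0,0,-15.4],[-0.06,0.042,0],100],[[0.2,0,-23.1],[-0.09,0.063,0],100],[[0.4,0,-30.8],[-0.12,0.084,0.001],100],[[0.7,0,-38.6],[-0.1487,0.1048,0.001],100]]'

```text
time: 3.35
ee_pos: [0.5695, -0.1279, 0.3305]
tcp_rot: [-90.1, 0.2, 103.1]
wrist_force: [1.0, 0.8, 0.5]
opening: 0.0853
```

Run:
```python
from h import *
st(); B=hand(0,-.019,.165)
show([B])
pic('side','d3');pic('wrist','w3')
```

```text
t 3.35 q [-1.260e+01  1.360e+01  3.120e+01  1.075e+02 -1.000e-01 -2.570e+01] p [ 0.5695 -0.1279  0.3305] rot [-90.1   0.2 103.1] F [1.  0.8 0.5] op 0.0853
([0.1, -0.1, -0.2], [0.0014, 0.1505, -0.0003]) world [ 0.57  -0.127  0.18 ]
```

View pics/w3.png

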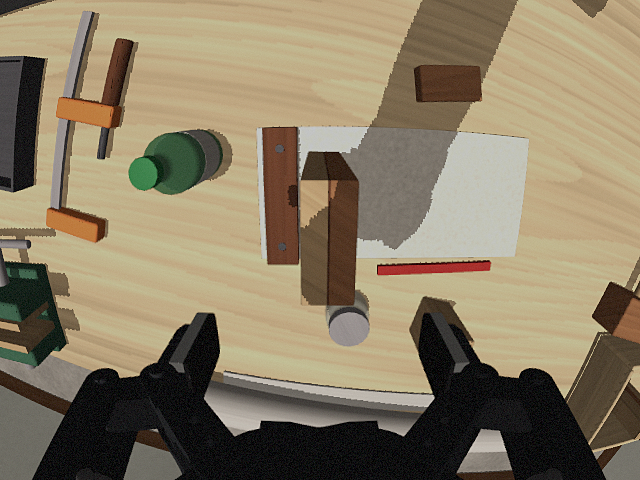

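View pics/d3.png

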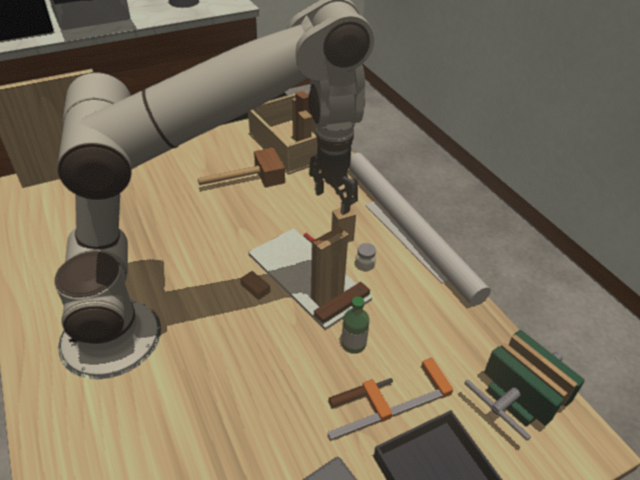

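play_rows --moves '[[[0,0,0],[0.001,0.03,0],100],[[0,0,0],[0.001,0.06,0],100],[[0,0,0],[0.0014,0.09,0],100],[[0,0,0],[0.0014,0.12,0],100],[[0,0,0],[0.0014,0.1505,0],100]]'

```text
time: 3.95
ee_pos: [0.5692, -0.1263, 0.1764]
tcp_rot: [-89.8, 0.4, 103.1]
wrist_force: [-0.3, -0.1, 0.6]
opening: 0.0857
```

Run:
```python
from h import *
st(); B=hand(0,-.019,.165)
show([B])
pic('side','d4',(230,130,430,330),3);pic('scene','s4',(210,130,410,330),3)
```

```text
t 3.95 q [-12.3   8.8   8.2  89.4  -0.5 -25.4] p [ 0.5692 -0.1263  0.1764] rot [-89.8   0.4 103.1] F [-0.3 -0.1  0.6] op 0.0857
([-0.2, -0.1, -0.4], [-0.0008, -0.0036, -0.0004]) world [ 0.57  -0.127  0.18 ]
```

View pics/s4.png

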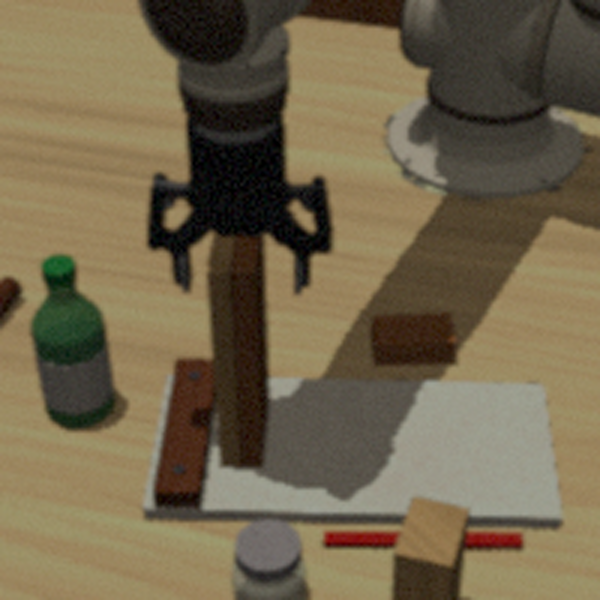

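View pics/d4.png

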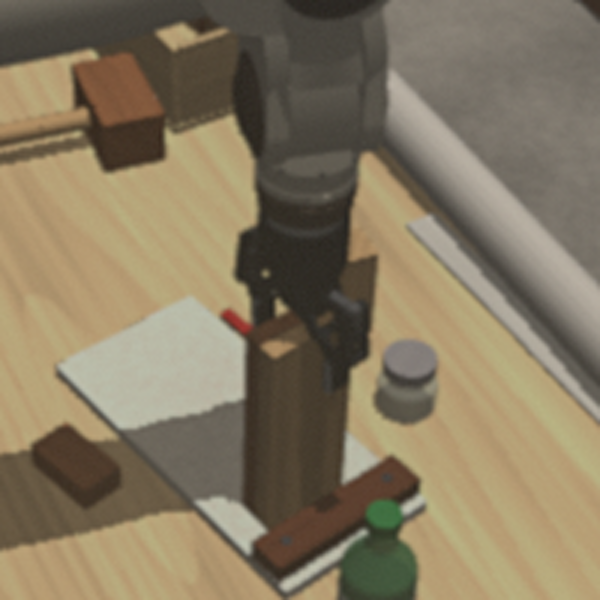

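Run:
```python
from h import *
R,p=cur()[:2]
for sx in(-.05,.05):
    P=p+R@[sx,-.013,0]
    print(((proj('scene',P)-[210,130])*3).round(),((proj('side',P)-[230,130])*3).round())
```

```text
[[180. 282.]] [[335. 397.]]
[[301. 284.]] [[260. 333.]]
```

play_rows --moves '[[[0,0,0],[-0.001,-0.002,0],80],[[0,0,-0.4],[-0.001,-0.003,0],60],[[0,0,-0.4],[-0.001,-0.003,0],60],[[0,0,-0.4],[-0.001,-0.003,0],60],[[0,0,-0.4],[-0.001,-0.003,0],60]]'

```text
time: 4.55
ee_pos: [0.5701, -0.1281, 0.1783]
tcp_rot: [-89.7, -0.0, 103.0]
wrist_force: [-0.7, -0.6, -0.7]
opening: 0.0514
```

Run:
```python
from h import *
st()
show([hand(f,-.019,.165) for f in (1.4,2.8,4.2,5.6,7)])
```

```text
t 4.55 q [-12.6   9.3   8.9  90.   -0.1 -25.6] p [ 0.5701 -0.1281  0.1783] rot [-89.7  -0.  103. ] F [-0.7 -0.6 -0.7] op 0.0514
([-0.3, -0.2, 1.4], [0.0052, -0.0021, 0.0001]) world [ 0.569 -0.123  0.18 ]
([-0.3, -0.2, 2.8], [0.0092, -0.0024, 0.0001]) world [ 0.568 -0.119  0.181]
([-0.3, -0.2, 4.2], [0.0133, -0.0026, 0.0001]) world [ 0.567 -0.115  0.181]
([-0.3, -0.2, 5.6], [0.0173, -0.0027, 0.0001]) world [ 0.566 -0.111  0.181]
([-0.3, -0.2, 7.0], [0.0214, -0.0027, 0.0001]) world [ 0.565 -0.107  0.181]
```

play_rows --moves '[[[0,0,1],[0.003,-0.002,0],60],[[0,0,2],[0.006,-0.002,0],60],[[0,0,3],[0.009,-0.002,0],60],[[0,0,4],[0.012,-0.002,0],60],[[0,0,5],[0.015,-0.002,0],60]]'

```text
time: 5.05
ee_pos: [0.5664, -0.1129, 0.1798]
tcp_rot: [-89.6, 5.1, 103.1]
wrist_force: [0.2, -0.1, 0.5]
opening: 0.0509
```

Run:
```python
from h import *
st()
show([hand(f,-.019,.165) for f in (6.4,7.8,9.2,10.6,12)])
pic('scene','s5',(210,130,410,330),3)
```

```text
t 5.05 q [ -8.9   6.3   5.7  87.8  -4.8 -22. ] p [ 0.5664 -0.1129  0.1798] rot [-89.6   5.1 103.1] F [ 0.2 -0.1  0.5] op 0.0509
([-0.4, -0.2, 1.3], [0.0039, -0.0016, -0.0001]) world [ 0.566 -0.109  0.181]
([-0.4, -0.2, 2.7], [0.0079, -0.0019, -0.0]) world [ 0.565 -0.105  0.181]
([-0.4, -0.1, 4.1], [0.012, -0.0021, -0.0]) world [ 0.564 -0.101  0.181]
([-0.4, -0.1, 5.5], [0.0161, -0.0023, -0.0]) world [ 0.563 -0.097  0.181]
([-0.4, -0.1, 6.9], [0.0201, -0.0023, -0.0]) world [ 0.562 -0.093  0.18 ]
```

View pics/s5.png

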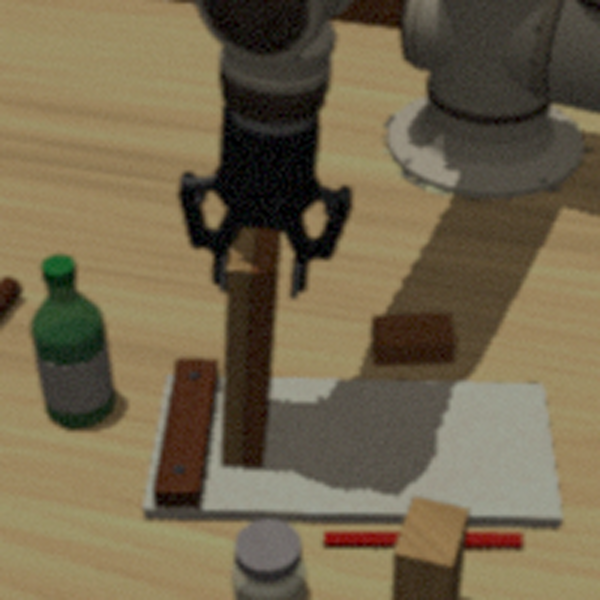

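Blank is tipping (foot near crop (222–262,467), top leaning right, still between the fingers). Continue.

play_rows --moves '[[[0,0,1],[0.003,-0.001,0],60],[[0,0,2],[0.006,-0.001,0],60],[[0,0,3],[0.009,-0.002,0],60],[[0,0,4.2],[0.012,-0.002,0],60],[[0,0,5.5],[0.016,-0.002,0],60]]'

```text
time: 5.6
ee_pos: [0.5628, -0.0975, 0.1804]
tcp_rot: [-89.6, 10.6, 103.1]
wrist_force: [0.2, -0.3, -0.2]
opening: 0.0512
```

Run:
```python
from h import *
st()
show([hand(f,-.019,.165) for f in (12,13.4,14.8,16.2,17.6)])
pic('scene','s6',(210,130,410,330),3)
```

```text
t 5.6 q [ -4.8   3.8   2.6  85.9 -10.2 -18.1] p [ 0.5628 -0.0975  0.1804] rot [-89.6  10.6 103.1] F [ 0.2 -0.3 -0.2] op 0.0512
([-0.4, -0.1, 1.4], [0.0043, -0.0008, -0.0]) world [ 0.562 -0.093  0.18 ]
([-0.4, -0.1, 2.8], [0.0084, -0.0011, -0.0]) world [ 0.561 -0.089  0.18 ]
([-0.4, -0.1, 4.2], [0.0124, -0.0013, 0.0]) world [ 0.56  -0.085  0.179]
([-0.4, -0.1, 5.6], [0.0165, -0.0014, 0.0]) world [ 0.559 -0.081  0.179]
([-0.4, -0.1, 7.0], [0.0205, -0.0014, 0.0]) world [ 0.558 -0.078  0.178]
```

View pics/s6.png

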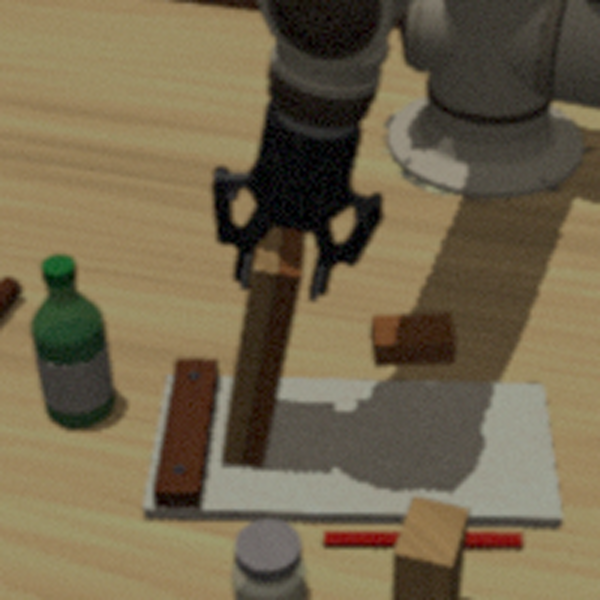

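play_rows --moves '[[[0,0,1.2],[0.0035,0,0],60],[[0,0,2.4],[0.007,-0.001,0],60],[[0,0,3.8],[0.011,-0.001,0],60],[[0,0,5.2],[0.015,-0.001,0],60],[[0,0,6.6],[0.0195,-0.001,0],60]]'

```text
time: 6.15
ee_pos: [0.5584, -0.0785, 0.1778]
tcp_rot: [-89.6, 17.2, 103.2]
wrist_force: [0.3, -0.2, -0.8]
opening: 0.051
```

Run:
```python
from h import *
st()
show([hand(17.2+f,-.019,.165) for f in (1.4,2.8,4.2,5.6,7)])
pic('scene','s7',(210,130,410,330),3)
```

```text
t 6.15 q [  0.4   1.7  -0.7  84.1 -16.8 -13.2] p [ 0.5584 -0.0785  0.1778] rot [-89.6  17.2 103.2] F [ 0.3 -0.2 -0.8] op 0.051
([-0.4, -0.1, 1.4], [0.0037, -0.0008, 0.0]) world [ 0.558 -0.075  0.177]
([-0.4, -0.1, 2.8], [0.0077, -0.0011, 0.0]) world [ 0.557 -0.071  0.177]
([-0.4, -0.1, 4.2], [0.0118, -0.0013, 0.0]) world [ 0.556 -0.067  0.176]
([-0.4, -0.1, 5.6], [0.0158, -0.0015, 0.0001]) world [ 0.555 -0.063  0.174]
([-0.4, -0.1, 7.0], [0.0199, -0.0015, 0.0001]) world [ 0.554 -0.06   0.173]
```

View pics/s7.png

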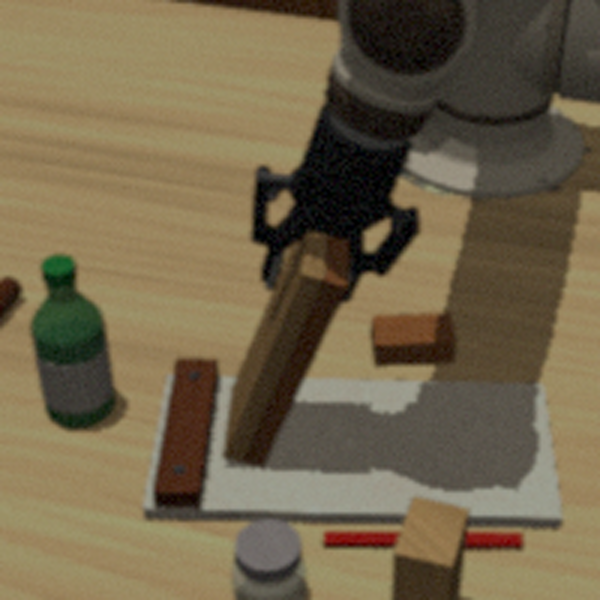

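play_rows --moves '[[[0,0,1.6],[0.0046,-0.0005,0],60],[[0,0,3.2],[0.0092,-0.0008,0],60],[[0,0,4.8],[0.0138,-0.001,0],60],[[0,0,6.4],[0.0184,-0.0011,0],60],[[0,0,8],[0.0228,-0.001,0],60]]'

```text
time: 6.7
ee_pos: [0.5534, -0.0569, 0.172]
tcp_rot: [-89.6, 25.2, 103.2]
wrist_force: [-0.4, 0.3, -0.7]
opening: 0.0516
```

play_rows --moves '[[[0,0,1.6],[0.0046,-0.0005,0],60],[[0,0,3.2],[0.0092,-0.0008,0],60],[[0,0,4.8],[0.0138,-0.001,0],60],[[0,0,6.4],[0.0184,-0.0011,0],60],[[0,0,8],[0.0228,-0.001,0],60]]'

```text
time: 7.2
ee_pos: [0.5486, -0.0364, 0.1631]
tcp_rot: [-89.6, 33.2, 103.3]
wrist_force: [0.1, 1.3, -0.4]
opening: 0.0511
```

Run:
```python
from h import *
st()
show([hand(33.2+f,-.019,.165) for f in (0,8,)])
pic('scene','s8',(210,130,410,330),3);pic('side','d8',(230,130,430,330),3)
```

```text
t 7.2 q [ 12.7   1.2  -6.5  82.4 -33.2  -0.4] p [ 0.5486 -0.0364  0.1631] rot [-89.6  33.2 103.3] F [ 0.1  1.3 -0.4] op 0.0511
([-0.4, 0.0, 0.0], [0.0002, -0.0005, 0.0001]) world [ 0.548 -0.036  0.163]
([-0.4, 0.1, 8.0], [0.0233, -0.0015, 0.0001]) world [ 0.544 -0.017  0.152]
```

View pics/s8.png

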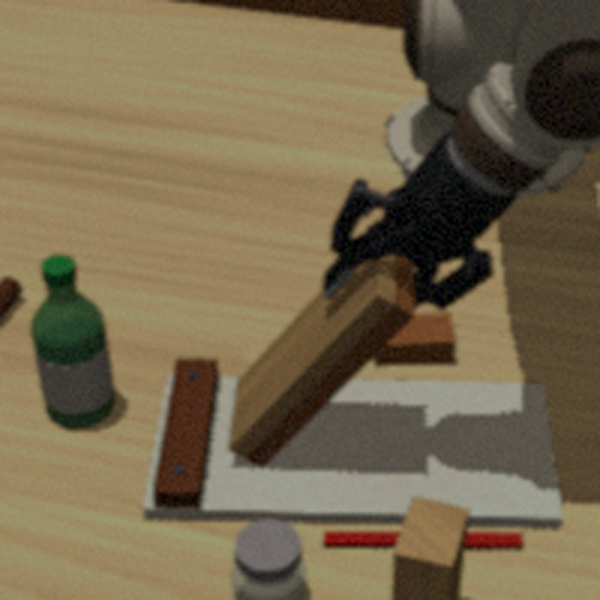

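View pics/d8.png

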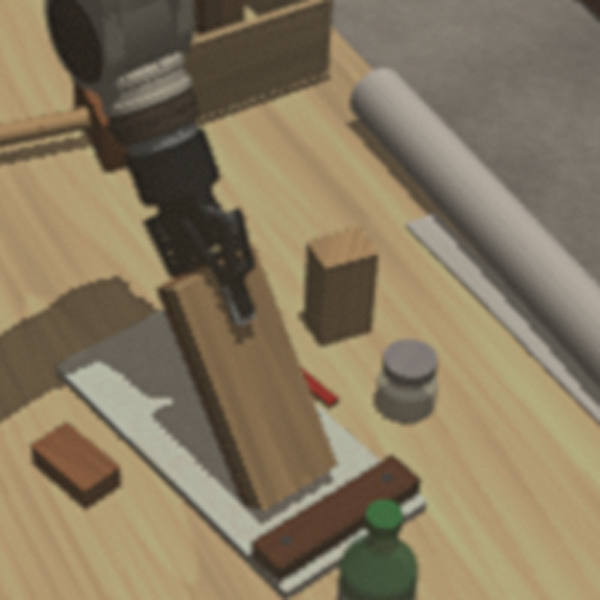

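play_rows --moves '[[[0,0,1.6],[0.0046,-0.0005,0],60],[[0,0,3.2],[0.0092,-0.0004,0],60],[[0,0,4.8],[0.0138,-0.0002,0],60],[[0,0,6.4],[0.0184,0,0],60],[[0,0,8],[0.0228,0.001,0],60]]'

```text
time: 7.8
ee_pos: [0.5443, -0.0183, 0.1498]
tcp_rot: [-89.5, 41.2, 103.4]
wrist_force: [-0.4, 2.0, 0.1]
opening: 0.0515
```

Run:
```python
from h import *
st()
pic('scene','s9',(210,130,410,330),3)
```

```text
t 7.8 q [ 18.1   3.6  -8.2  82.9 -41.    6.7] p [ 0.5443 -0.0183  0.1498] rot [-89.5  41.2 103.4] F [-0.4  2.   0.1] op 0.0515
```

View pics/s9.png

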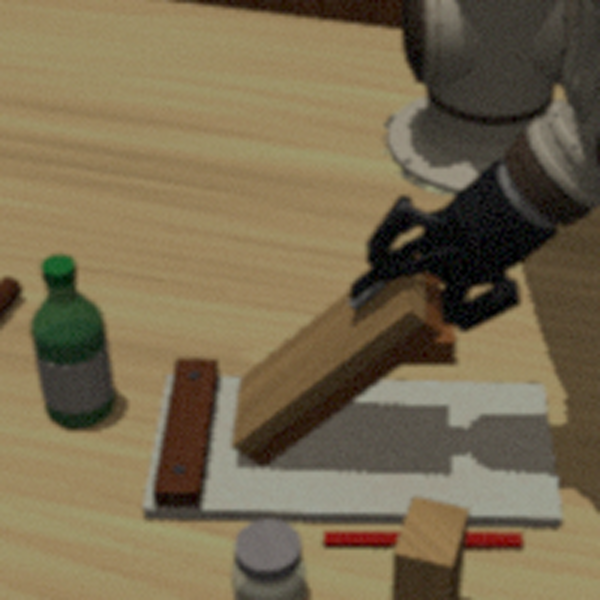

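play_rows --moves '[[[0,0,1.6],[0.0046,-0.0005,0],60],[[0,0,3.2],[0.0092,-0.0004,0],60],[[0,0,4.8],[0.0138,-0.0002,0],60],[[0,0,6.4],[0.0184,0,0],60],[[0,0,8],[0.0228,0,0],60]]'

```text
time: 8.35
ee_pos: [0.5403, -0.0017, 0.1347]
tcp_rot: [-89.4, 49.2, 103.5]
wrist_force: [1.0, 1.6, -1.0]
opening: 0.0512
```

play_rows --moves '[[[0,0,1.6],[0.0046,-0.0005,0],60],[[0,0,3.2],[0.0092,-0.0006,0],60],[[0,0,4.8],[0.0138,-0.0006,0],60],[[0,0,6.4],[0.0184,-0.0005,0],60],[[0,0,8],[0.0228,0,0],60]]'

```text
time: 8.85
ee_pos: [0.537, 0.013, 0.1175]
tcp_rot: [-89.4, 57.2, 103.6]
wrist_force: [-0.6, 1.8, -0.5]
opening: 0.051
```

Run:
```python
from h import *
st()
show([hand(f,-.019,.165) for f in (57.2,65)])
pic('scene','s10',(210,130,410,330),3);pic('side','d10',(230,130,430,330),3)
```

```text
t 8.85 q [ 27.   13.7  -8.3  88.7 -54.6  24.6] p [0.537  0.013  0.1175] rot [-89.4  57.2 103.6] F [-0.6  1.8 -0.5] op 0.051
([-0.3, 0.2, -0.0], [-0.0005, -0.0046, 0.0002]) world [0.536 0.016 0.12 ]
([-0.3, 0.2, 7.8], [0.0221, -0.0056, 0.0001]) world [0.533 0.029 0.102]
```

View pics/s10.png

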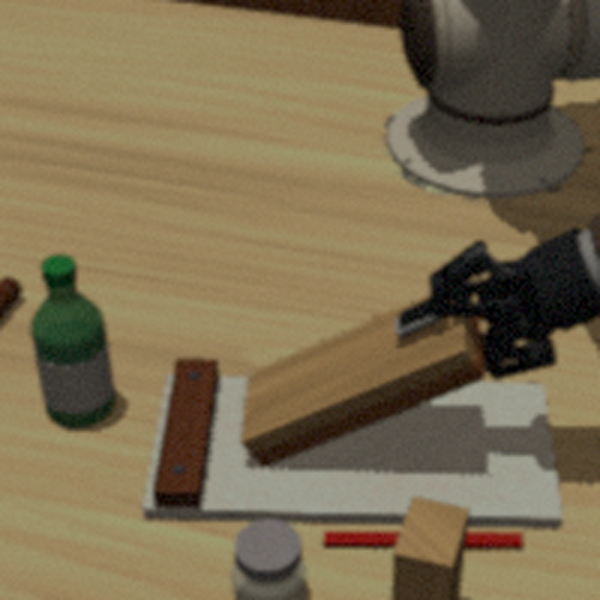

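View pics/d10.png

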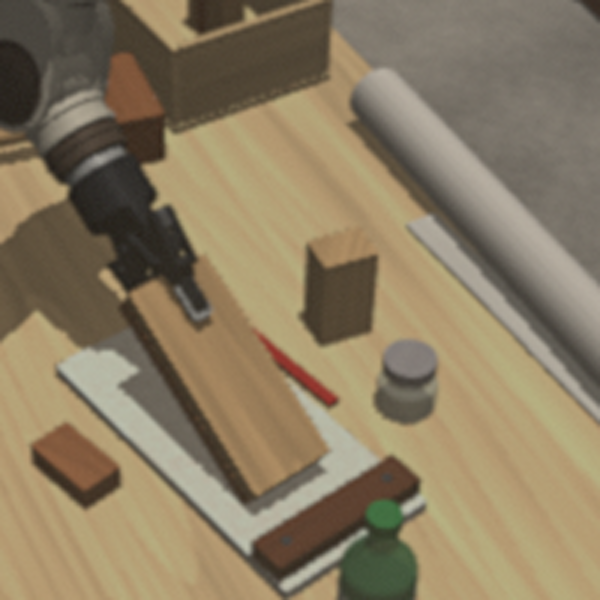

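play_rows --moves '[[[0,0,1.6],[0.0046,-0.001,0],60],[[0,0,3.2],[0.0092,-0.002,0],60],[[0,0,4.8],[0.0138,-0.003,0],60],[[0,0,6.4],[0.0184,-0.004,0],60],[[0,0,8],[0.023,-0.005,0],60]]'

```text
time: 9.45
ee_pos: [0.5332, 0.0288, 0.1013]
tcp_rot: [-89.2, 65.1, 103.8]
wrist_force: [-0.2, 1.4, -2.0]
opening: 0.0513
```

play_rows --moves '[[[0,0,1.4],[0.004,-0.001,0],60],[[0,0,2.8],[0.008,-0.002,0],60],[[0,0,4.2],[0.012,-0.003,0],60],[[0,0,5.6],[0.016,-0.004,0],60],[[0,0,7],[0.02,-0.005,0],60]]'

```text
time: 9.95
ee_pos: [0.5302, 0.0413, 0.0851]
tcp_rot: [-88.9, 72.1, 104.1]
wrist_force: [1.0, -0.7, -2.9]
opening: 0.0515
```

Run:
```python
from h import *
st()
R,p=cur()[:2]
print('hand frame s,h rel toe',(p-TOE)@R[:,0],-(p-TOE)@R[:,1], 'outer tip z',(p+R@[.04,-.006,0])[2])
pic('scene','s11',(210,130,410,330),3);pic('side','d11',(230,130,430,330),3)
```

```text
t 9.95 q [ 33.1  30.1  -2.9 103.9 -63.3  49.7] p [0.5302 0.0413 0.0851] rot [-88.9  72.1 104.1] F [ 1.  -0.7 -2.9] op 0.0515
hand frame s,h rel toe -0.019490563000084584 0.16794825668004965 outer tip z 0.04888966924270164
```

View pics/s11.png

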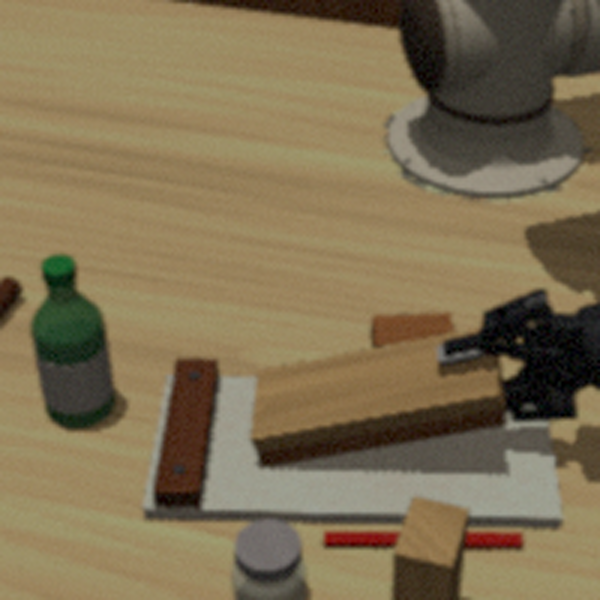

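View pics/d11.png

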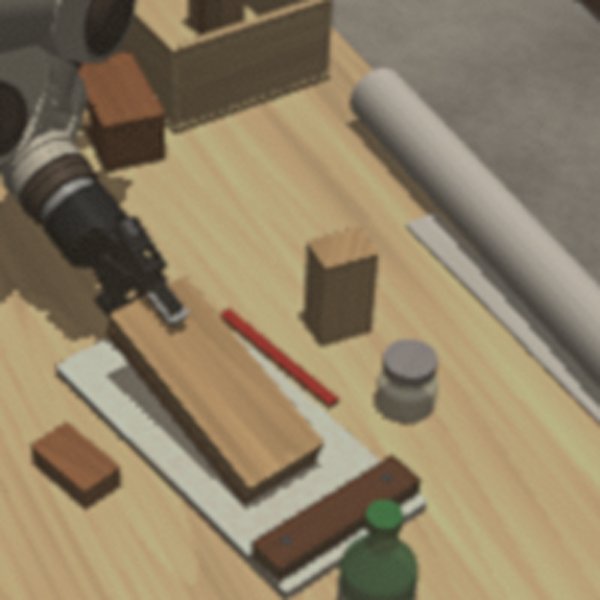

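play_rows --moves '[[[0,0,0.6],[0.0036,-0.0024,0],60],[[0,0,1.2],[0.0072,-0.0048,0],60],[[0,0,1.8],[0.0108,-0.0072,0],60],[[0,0,2.4],[0.0144,-0.0096,0],60],[[0,0,3],[0.018,-0.012,0],60]]'

```text
time: 10.55
ee_pos: [0.5261, 0.0582, 0.0716]
tcp_rot: [-88.6, 75.1, 104.4]
wrist_force: [0.7, -0.2, -2.3]
opening: 0.0513
```

Run:
```python
from h import *
st()
R,p=cur()[:2]
print('u from toe',(p-TOE)@U, 'outer tip z',(p+R@[.04,-.006,0])[2])
pic('scene','s12',(210,130,410,330),3);pic('side','d12',(230,130,430,330),3)
```

```text
t 10.55 q [ 35.1  35.5  -0.3 109.  -63.5  57.4] p [0.5261 0.0582 0.0716] rot [-88.6  75.1 104.4] F [ 0.7 -0.2 -2.3] op 0.0513
u from toe 0.17124249679252138 outer tip z 0.03448153792638771
```

View pics/s12.png

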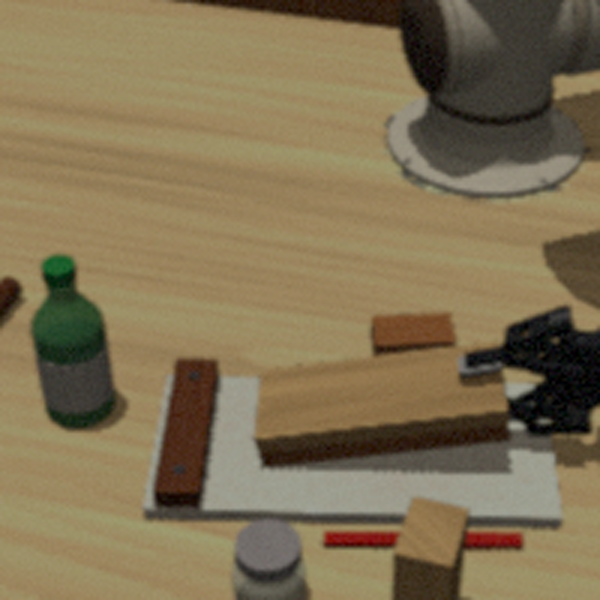

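play_rows --moves '[[[0,0,0.6],[0.0034,-0.0026,0],60],[[0,0,1.2],[0.0068,-0.0052,0],60],[[0,0,1.8],[0.0102,-0.0078,0],60],[[0,0,2.4],[0.0136,-0.0104,0],60],[[0,0,3],[0.017,-0.013,0],60]]'

```text
time: 11.15
ee_pos: [0.5231, 0.0745, 0.0608]
tcp_rot: [-88.1, 78.2, 105.0]
wrist_force: [6.0, -6.0, 36.5]
opening: 0.0511
```

Run:
```python
from h import *
st()
R,p=cur()[:2]
print('u from toe',(p-TOE)@U, 'outer tip z',(p+R@[.04,-.006,0])[2])
pic('scene','s13',(250,180,410,330),4);pic('side','d13',(230,180,400,330),4)
```

```text
t 11.15 q [ 37.   40.8   2.5 114.5 -63.5  64.9] p [0.5231 0.0745 0.0608] rot [-88.1  78.2 105. ] F [ 6.  -6.  36.5] op 0.0511
u from toe 0.18781497332629538 outer tip z 0.022844394839641007
```

View pics/s13.png

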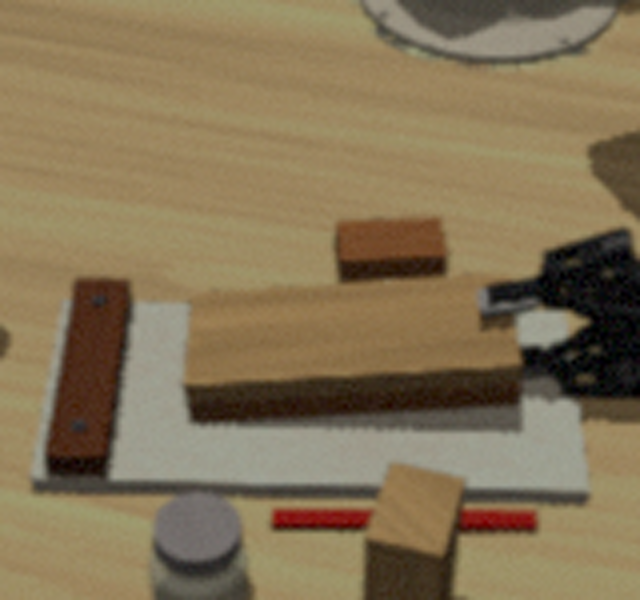

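View pics/d13.png

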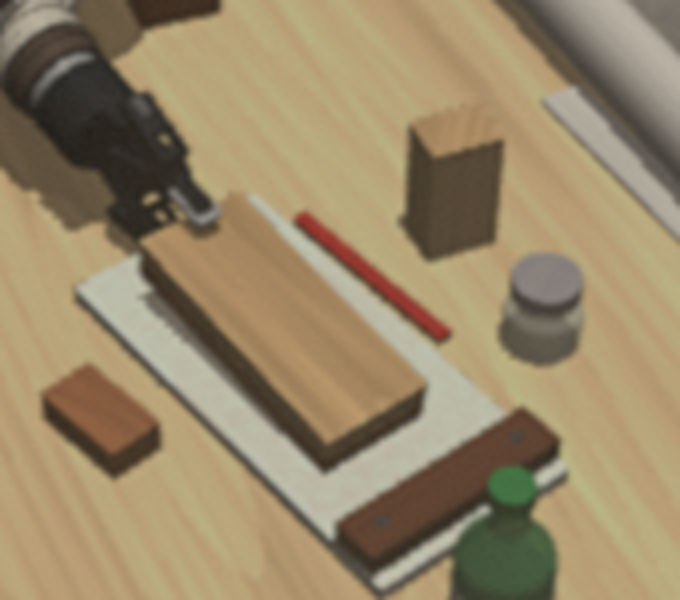

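play_rows --moves '[[[0,0,0],[-0.002,0,0],60],[[0,0,0],[-0.004,0,0],60],[[0,0,0],[-0.005,0,0],60],[[0,0,0],[-0.005,0,0],60],[[0,0,0],[-0.005,0,0],60]]'

```text
time: 11.75
ee_pos: [0.5224, 0.0733, 0.0634]
tcp_rot: [-88.2, 78.1, 104.8]
wrist_force: [-0.6, 1.8, -1.7]
opening: 0.0513
```

Run:
```python
from h import *
st()
R,p=cur()[:2]
pic('scene','s14',(300,180,440,300),5)
```

```text
t 11.75 q [ 36.9  40.4   2.3 114.5 -63.4  64.6] p [0.5224 0.0733 0.0634] rot [-88.2  78.1 104.8] F [-0.6  1.8 -1.7] op 0.0513
```

View pics/s14.png

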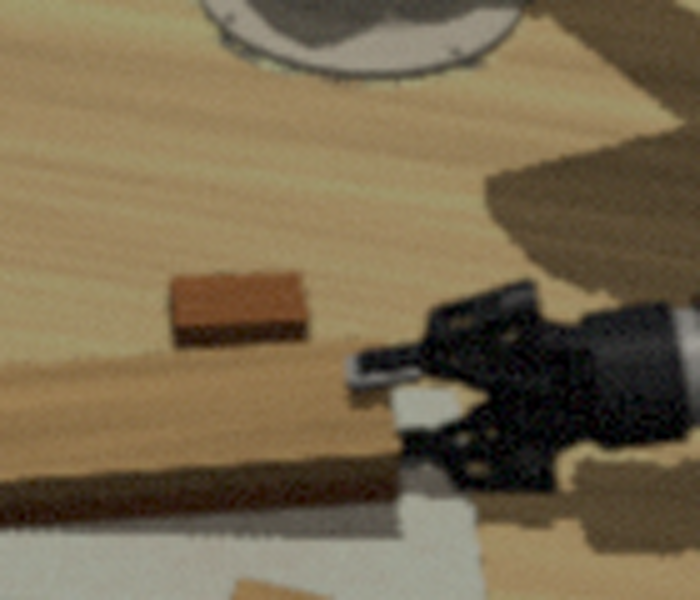

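Run:
```python
from h import *
print('toe near corner pred',(proj('scene',TOE-.045*V)-[250,180])*4)
for d in(-.01,.01): print((proj('scene',TOE-.045*V+d*U)-[250,180])*4)
a=np.radians(84)
E_=TOE+.22*(U*np.sin(a)+Z*np.cos(a))-.045*V
print('top edge near',(proj('scene',E_)-[250,180])*4, (proj('scene',E_)-[300,180])*5)
R,p=cur()[:2]
T=hand(60,0,0)[0]
print('now tip inner u,z',(p+R@[.0255,-.006,0]-TOE)@U,(p+R@[.0255,-.006,0])[2])
for ov,zi in((.018,.045),(.012,.036)):
    tip=TOE+U*(.219-ov); tip[2]=zi
    P=tip-T@[.0255,-.006,0]; show([(T,P)])
```

```text
toe near corner pred [[191.34354703 424.06067969]]
[[176.24870897 423.81780925]]
[[206.43773444 424.30353966]]
top edge near [[524.79814867 405.0446411 ]] [[405.99768584 506.30580137]]
now tip inner u,z 0.1979812998199585 0.039751044852484985
([-0.3, 0.3, -18.1], [-0.0014, 0.0036, -0.0002]) world [0.523 0.07  0.064]
([-0.3, 0.3, -18.1], [0.0087, -0.0004, -0.0003]) world [0.522 0.076 0.055]
```

play_rows --moves '[[[0,0,-4],[0,0.001,0],60],[[0,0,-9],[0.001,0.002,0],60],[[0,0,-14],[0.003,0.003,0],60],[[0,0,-18],[0.005,0.004,0],60],[[0,0,-18],[0.0065,0.004,0],60]]'

```text
time: 12.3
ee_pos: [0.5236, 0.0705, 0.0585]
tcp_rot: [-89.8, 59.9, 103.2]
wrist_force: [-0.6, 0.5, -1.8]
opening: 0.0515
```

Run:
```python
from h import *
st()
R,p=cur()[:2]
print('now tip inner u,z',(p+R@[.0255,-.006,0]-TOE)@U,(p+R@[.0255,-.006,0])[2])
pic('scene','s15',(250,180,410,330),4)
for ov,zi in((.012,.032),(.006,.0305),(-.003,.0305)):
    T=hand(60,0,0)[0]
    tip=TOE+U*(.219-ov); tip[2]=zi
    P=tip-T@[.0255,-.006,0]; show([(T,P)])
```

```text
t 12.3 q [ 33.6  23.4  -5.8  92.2 -54.1  36.8] p [0.5236 0.0705 0.0585] rot [-89.8  59.9 103.2] F [-0.6  0.5 -1.8] op 0.0515
now tip inner u,z 0.20179733353204596 0.03939377740226081
([-0.4, 0.1, -0.1], [0.008, -0.0013, -0.0003]) world [0.522 0.076 0.051]
([-0.4, 0.1, -0.1], [0.0123, -0.0058, -0.0003]) world [0.521 0.081 0.05 ]
([-0.4, 0.1, -0.1], [0.0168, -0.0136, -0.0003]) world [0.519 0.09  0.05 ]
```

View pics/s15.png

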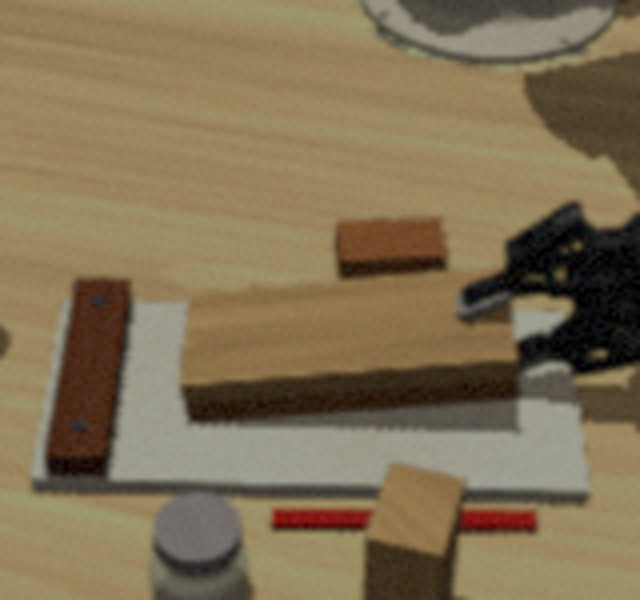

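play_rows --moves '[[[0,0,0],[0.0015,-0.0003,0],60],[[0,0,0],[0.003,-0.0006,0],60],[[0,0,0],[0.0045,-0.001,0],60],[[0,0,0],[0.006,-0.0013,0],60],[[0,0,0],[0.0075,-0.0013,0],60]]'

```text
time: 12.85
ee_pos: [0.5217, 0.0757, 0.05]
tcp_rot: [-89.1, 60.1, 103.8]
wrist_force: [0.8, 0.5, -2.5]
opening: 0.0513
```

Run:
```python
from h import *
st()
R,p=cur()[:2]
print('now tip inner u,z',(p+R@[.0255,-.006,0]-TOE)@U,(p+R@[.0255,-.006,0])[2])
pic('scene','s16',(250,180,410,330),4);pic('side','d16',(230,180,400,330),4)
```

```text
t 12.85 q [ 34.1  24.5  -5.5  92.3 -53.9  37.6] p [0.5217 0.0757 0.05  ] rot [-89.1  60.1 103.8] F [ 0.8  0.5 -2.5] op 0.0513
now tip inner u,z 0.20724242658085024 0.03090536481287039
```

View pics/s16.png

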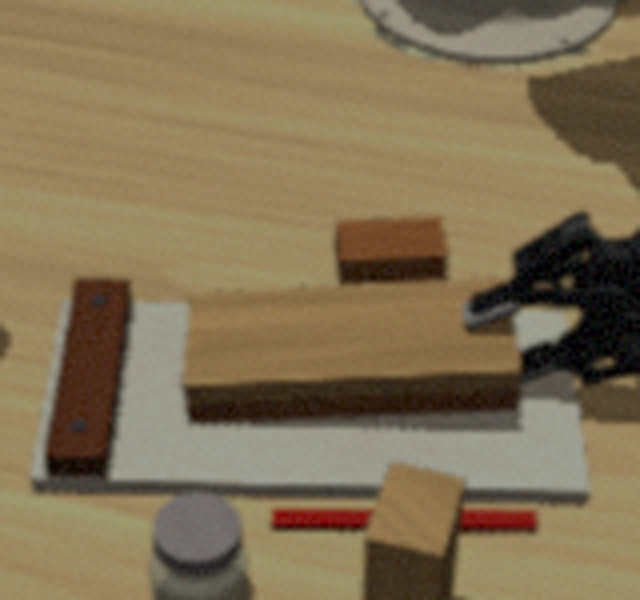

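View pics/d16.png

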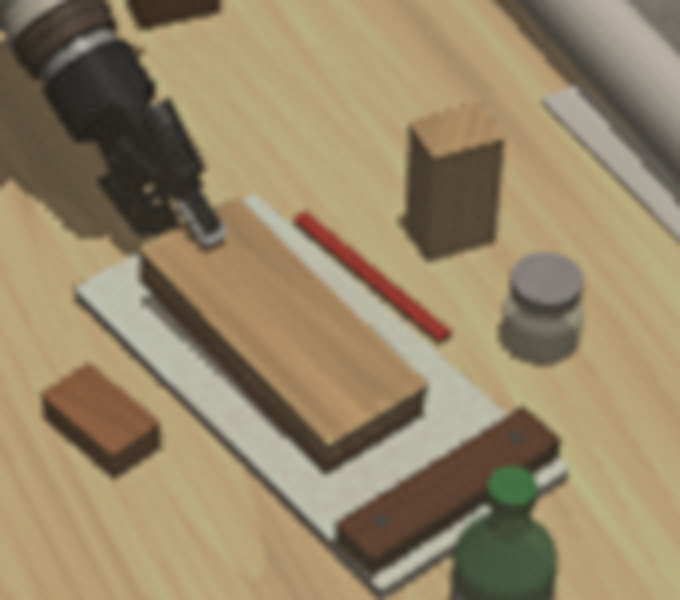

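play_rows --moves '[[[0,0,0],[0.001,-0.0005,0],60],[[0,0,0],[0.002,-0.001,0],60],[[0,0,0],[0.003,-0.0015,0],60],[[0,0,0],[0.0037,-0.002,0],60],[[0,0,0],[0.0037,-0.0025,0],60]]'

```text
time: 13.45
ee_pos: [0.521, 0.0795, 0.0486]
tcp_rot: [-89.3, 60.1, 103.7]
wrist_force: [0.1, 0.8, -2.2]
opening: 0.0513
```

Run:
```python
from h import *
st()
R,p=cur()[:2]
print('now tip inner u,z',(p+R@[.0255,-.006,0]-TOE)@U,(p+R@[.0255,-.006,0])[2])
pic('scene','s17',(320,200,420,290),7);
```

```text
t 13.45 q [ 34.5  24.9  -5.2  92.6 -53.7  38.1] p [0.521  0.0795 0.0486] rot [-89.3  60.1 103.7] F [ 0.1  0.8 -2.2] op 0.0513
now tip inner u,z 0.21114499710345222 0.02947787908002582
```

View pics/s17.png

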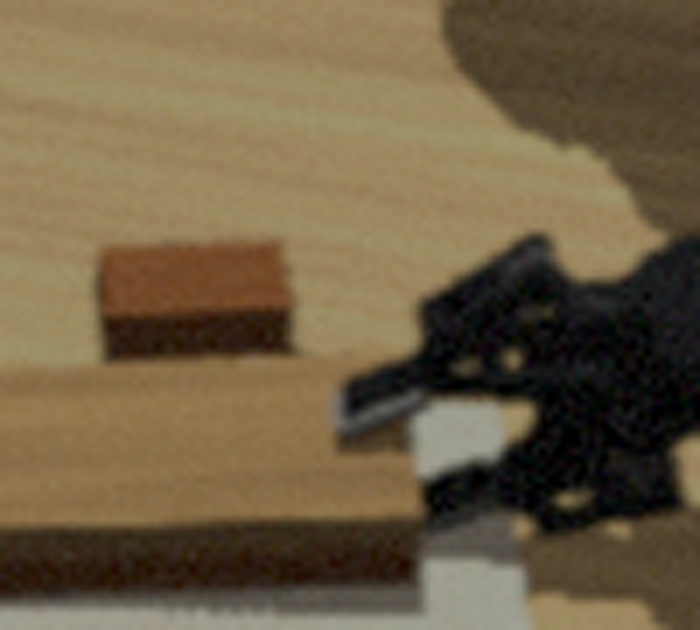

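play_rows --moves '[[[0,0,0],[0.0005,0.0003,0],60],[[0,0,0],[0.001,0.0006,0],60],[[0,0,0],[0.0016,0.0009,0],60],[[0,0,0],[0.0021,0.0012,0],60],[[0,0,0],[0.0026,0.0015,0],60]]'

```text
time: 14.0
ee_pos: [0.521, 0.0795, 0.0455]
tcp_rot: [-89.3, 60.1, 103.7]
wrist_force: [-0.5, 1.1, -1.2]
opening: 0.0513
```

play_rows --moves '[[[0,0,0],[0.0005,0.0003,0],60],[[0,0,0],[0.001,0.0006,0],60],[[0,0,0],[0.0013,0.0007,0],60],[[0,0,0],[0.0017,0.001,0],60],[[0,0,0],[0.0017,0.001,0],60]]'

```text
time: 14.5
ee_pos: [0.5209, 0.0794, 0.0436]
tcp_rot: [-89.3, 60.1, 103.7]
wrist_force: [-1.0, 0.8, -2.4]
opening: 0.0511
```

Run:
```python
from h import *
st()
R,p=cur()[:2]
print('now tip inner u,z',(p+R@[.0255,-.006,0]-TOE)@U,(p+R@[.0255,-.006,0])[2])
pic('scene','s18',(320,200,420,290),7);
```

```text
t 14.5 q [ 34.5  25.1  -5.5  92.1 -53.7  38.1] p [0.5209 0.0794 0.0436] rot [-89.3  60.1 103.7] F [-1.   0.8 -2.4] op 0.0511
now tip inner u,z 0.21106514993355038 0.02448603127471632
```

View pics/s18.png

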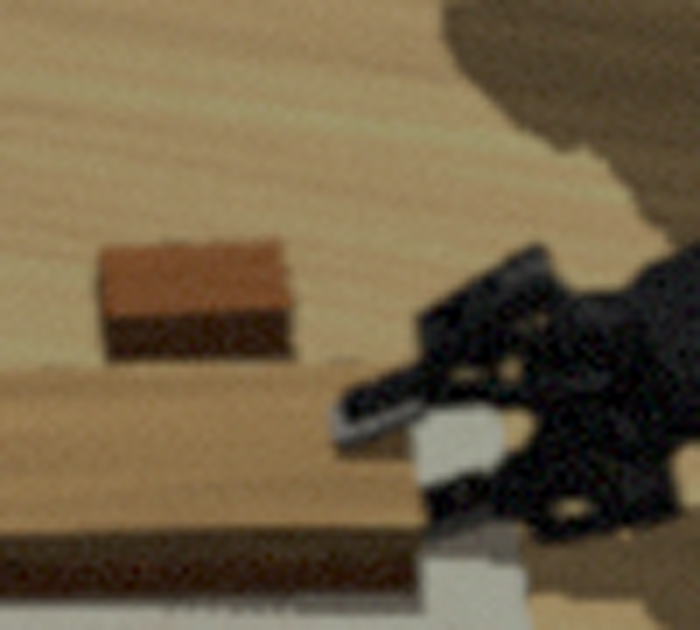

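play_rows --moves '[[[0,0,0],[0.0005,0.0003,0],60],[[0,0,0],[0.001,0.0006,0],60],[[0,0,0],[0.0013,0.0007,0],60],[[0,0,0],[0.0017,0.001,0],60],[[0,0,0],[0.0017,0.001,0],60]]'

```text
time: 15.05
ee_pos: [0.521, 0.0794, 0.0422]
tcp_rot: [-89.3, 60.1, 103.7]
wrist_force: [-1.8, 2.1, 3.8]
opening: 0.0515
```

Run:
```python
from h import *
st()
R,p=cur()[:2]
print('now tip inner u,z',(p+R@[.0255,-.006,0]-TOE)@U,(p+R@[.0255,-.006,0])[2])
pic('scene','s19',(250,180,410,330),4);pic('side','d19',(230,180,400,330),4)
```

```text
t 15.05 q [ 34.5  25.2  -5.5  91.9 -53.7  38.1] p [0.521  0.0794 0.0422] rot [-89.3  60.1 103.7] F [-1.8  2.1  3.8] op 0.0515
now tip inner u,z 0.21103892383273118 0.023070902426901928
```

View pics/s19.png

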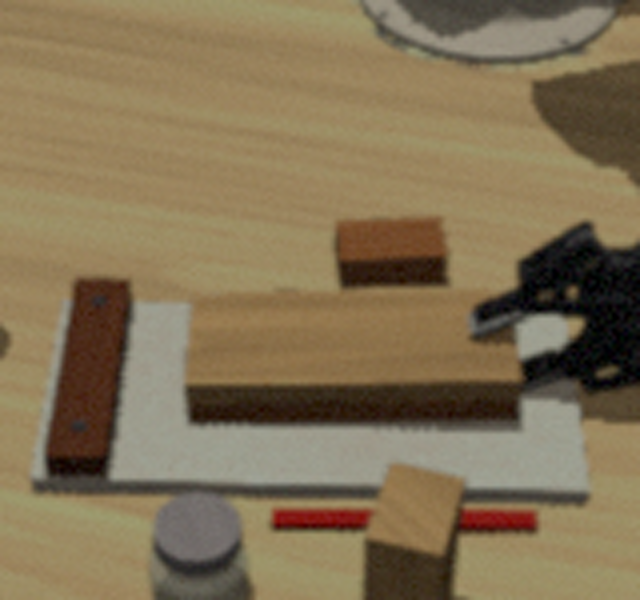

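View pics/d19.png

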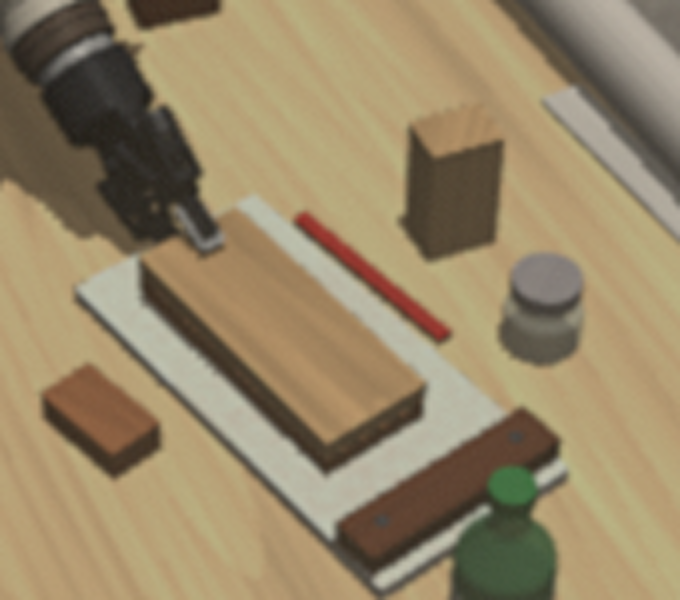

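play_rows --moves '[[[0,0,0],[0.0012,-0.003,0],60],[[0,0,0],[0.0027,-0.006,0],60],[[0,0,0],[0.0042,-0.009,0],60],[[0,0,0],[0.0057,-0.012,0],60],[[0,0,0],[0.0082,-0.016,0],60]]'

```text
time: 15.65
ee_pos: [0.5168, 0.0973, 0.0424]
tcp_rot: [-89.3, 60.1, 103.7]
wrist_force: [-0.6, -0.7, -0.0]
opening: 0.0513
```

Run:
```python
from h import *
st()
R,p=cur()[:2]
print('now tip inner u,z',(p+R@[.0255,-.006,0]-TOE)@U,(p+R@[.0255,-.006,0])[2])
pic('scene','s20',(250,180,410,330),4)
```

```text
t 15.65 q [ 36.2  26.7  -3.7  94.1 -52.7  40.5] p [0.5168 0.0973 0.0424] rot [-89.3  60.1 103.7] F [-0.6 -0.7 -0. ] op 0.0513
now tip inner u,z 0.22938044464729193 0.023304999969218174
```

View pics/s20.png

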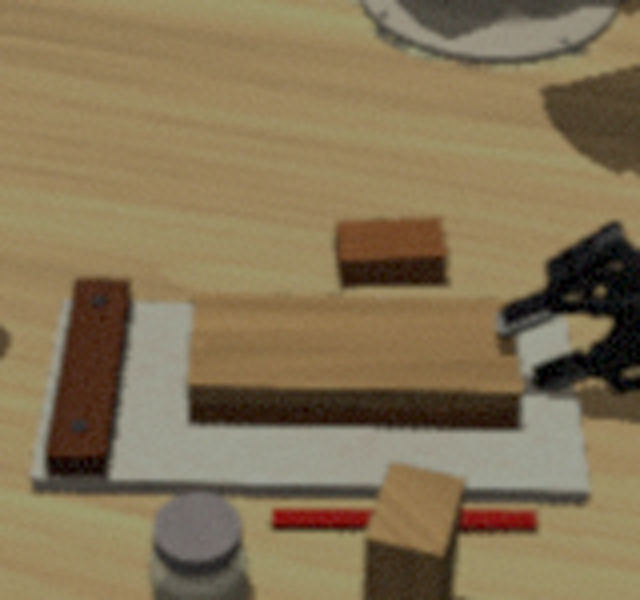

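play_rows --moves '[[[0,0,0],[0.001,-0.024,0],60],[[0,0,-2],[-0.019,-0.045,0],60],[[0,0,-6],[-0.039,-0.065,0],60],[[0,0,-11],[-0.059,-0.085,0],60],[[0,0,-16],[-0.079,-0.105,0],60]]'

```text
time: 16.2
ee_pos: [0.5058, 0.1482, 0.1644]
tcp_rot: [-89.5, 43.9, 103.5]
wrist_force: [-0.0, 1.1, -0.2]
opening: 0.0512
```

```bash
cat >> h.py <<'E'
UB=np.array([np.cos(1.7991),np.sin(1.7991),0]); VB=np.array([-UB[1],UB[0],0])
def down(a,w,z): # tool down, jaw along -board y ; a from stop along board x, w lateral
    R=np.c_[-VB,-Z,UB]; p=STOP+a*UB+w*VB; p[2]=z; return R,p
E
python3 - <<'E'
from h import *
st(); T=down(.33,.0097,.15); show([T])
E
```

```text
t 16.2 q [ 36.4  15.2   4.4 100.4 -39.4  30.8] p [0.5058 0.1482 0.1644] rot [-89.5  43.9 103.5] F [-0.   1.1 -0.2] op 0.0512
([34.0, 85.3, -34.6], [0.022, -0.0012, -0.0003]) world [0.502 0.165 0.15 ]
```

play_rows --moves '[[[2.3,5.7,-2.3],[0.005,0,0],60],[[4.6,11.4,-4.6],[0.01,0,0],60],[[6.9,17.1,-6.9],[0.015,0,0],60],[[9.2,22.8,-9.2],[0.02,0,0],60],[[11.3,28.4,-11.5],[0.022,0,0],60]]'

```text
time: 16.7
ee_pos: [0.5022, 0.1633, 0.1475]
tcp_rot: [-99.2, 29.9, 68.8]
wrist_force: [-0.7, -0.3, 0.2]
opening: 0.0514
```

play_rows --moves '[[[2.3,5.7,-2.3],[0,0,0],60],[[4.6,11.4,-4.6],[0,0,0],60],[[6.9,17.1,-6.9],[0,0,0],60],[[9.2,22.8,-9.2],[0,0,0],60],[[11.3,28.4,-11.5],[0,0,0],60]]'

```text
time: 17.2
ee_pos: [0.5024, 0.1629, 0.148]
tcp_rot: [-98.4, 13.8, 40.5]
wrist_force: [0.3, 0.7, 0.7]
opening: 0.0511
```

play_rows --moves '[[[2.3,5.7,-2.3],[0,0,0],60],[[4.6,11.4,-4.6],[0,0,0],60],[[6.9,17.1,-6.9],[0,0,0],60],[[9.2,22.8,-9.2],[0,0,0],60],[[11.3,28.4,-11.5],[0,0,0],60]]'

```text
time: 17.7
ee_pos: [0.5024, 0.1628, 0.1481]
tcp_rot: [-90.2, -0.1, 13.0]
wrist_force: [-0.4, 0.2, -0.2]
opening: 0.0509
```

Run:
```python
from h import *
st(); T=down(.33,.0097,.15); show([T])
pic('scene','s21',(210,180,410,350),3.5);pic('side','d21',(220,190,420,360),3.5)
```

```text
t 17.7 q [18.1  1.1 -3.2 85.7 -0.2 95.1] p [0.5024 0.1628 0.1481] rot [-90.2  -0.1  13. ] F [-0.4  0.2 -0.2] op 0.0509
([0.2, -0.1, 0.1], [0.0002, -0.0019, 0.0017]) world [0.502 0.165 0.15 ]
```

View pics/s21.png

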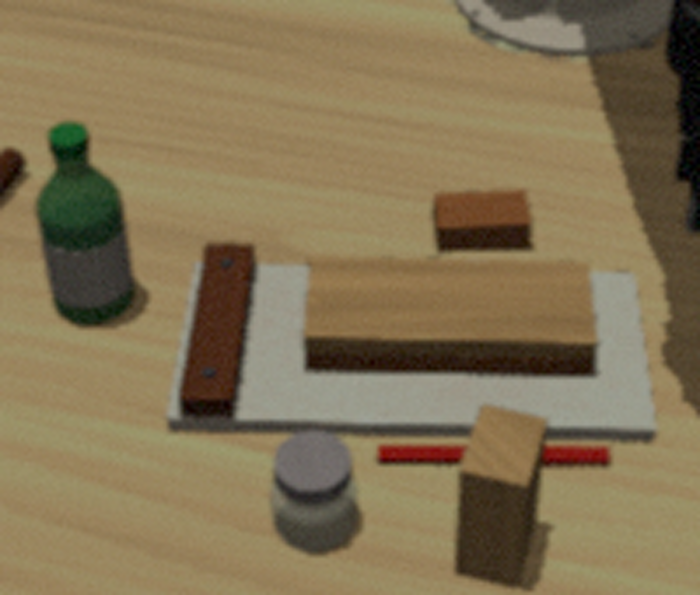

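View pics/d21.png

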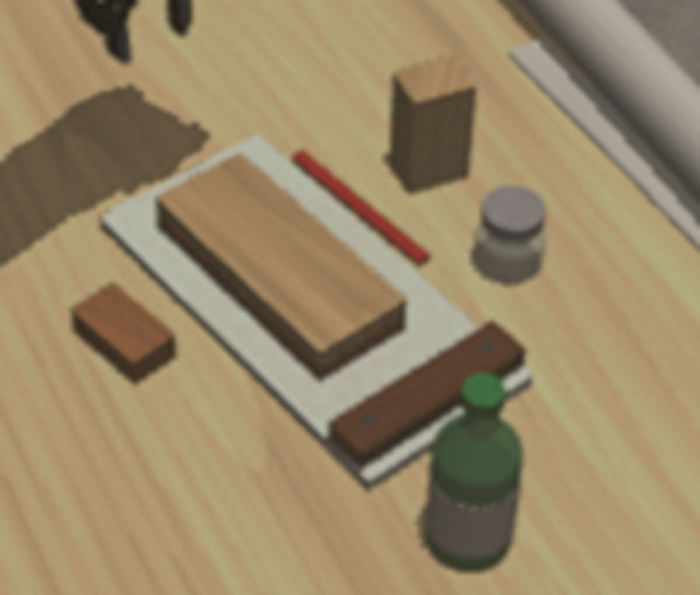

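```bash
cat > lie.py <<'E'
from h import *
def lie(O,p0=[.566,-.1085,1.8]):
    t=.053;b=.015;Lc={'Ff':(0,.045),'Tf':(.22,.045),'Tn':(.22,-.045),'Fn':(0,-.045)}
    obs=[(n,Lc[k[:2]]+((t if k[2]=='t' else b),),px) for n,k,px in O]
    x,r=fit(obs,p0); d=np.r_[x[:2],.015]-STOP
    print('foot a,w,dyaw deg',(d@UB).round(4),(d@VB).round(4),np.degrees(x[2]-1.7991).round(2)); print(r.round(1).tolist())
    for n in CAM:
        x,_=fit([o for o in obs if o[0]==n],x); d=np.r_[x[:2],.015]-STOP; print(n,(d@UB).round(4),(d@VB).round(4),np.degrees(x[2]-1.7991).round(2))
E
python3 - <<'E'
from lie import *
lie([('scene','Fft',(307,258)),('scene','Tft',(594,262)),('scene','Tnt',(595,347)),('scene','Fnt',(305,341)),('scene','Fnb',(306,372)),('scene','Tnb',(595,374)),
('side','Tft',(158,203)),('side','Tnt',(241,155)),('side','Fnt',(405,302)),('side','Fft',(320,350)),('side','Ffb',(322,378)),('side','Fnb',(404,329)),('side','Tfb',(158,230))])
E
```

```text
foot a,w,dyaw deg 0.0475 0.0093 0.02
[[1.2, -0.6], [-0.9, -0.3], [1.7, -1.3], [-0.3, -1.1], [-0.2, 0.2], [0.3, 1.1], [-0.6, -1.6], [0.1, -0.8], [1.3, -0.8], [0.5, 0.6], [-0.2, 1.8], [1.0, 0.6], [-0.1, -0.1]]
scene 0.0467 0.0075 0.23
side 0.048 0.01 -0.04
```

play_rows --moves '[[[0,0,0],[0,0.026,-0.004],60],[[0,0,0],[0,0.052,-0.008],60],[[0,0,0],[0,0.078,-0.012],60],[[0,0,0],[0,0.104,-0.014],60],[[0.2,0,0.1],[0,0.126,-0.016],60]]'

```text
time: 18.3
ee_pos: [0.5056, 0.1465, 0.0205]
tcp_rot: [-90.2, 0.3, 13.4]
wrist_force: [-0.0, 0.5, -0.0]
opening: 0.0512
```

Run:
```python
from h import *
st(); show([down(.285,.009,.022),down(.235,.009,.022)])
pic('scene','s22',(250,180,450,350),3.5)
```

```text
t 18.3 q [ 16.3   3.4 -15.   71.9  -0.2  92.9] p [0.5056 0.1465 0.0205] rot [-90.2   0.3  13.4] F [-0.   0.5 -0. ] op 0.0512
([0.2, 0.3, -0.3], [0.0013, -0.0014, -0.0267]) world [0.513 0.121 0.022]
([0.2, 0.3, -0.3], [0.001, -0.0012, -0.0767]) world [0.524 0.072 0.022]
```

View pics/s22.png

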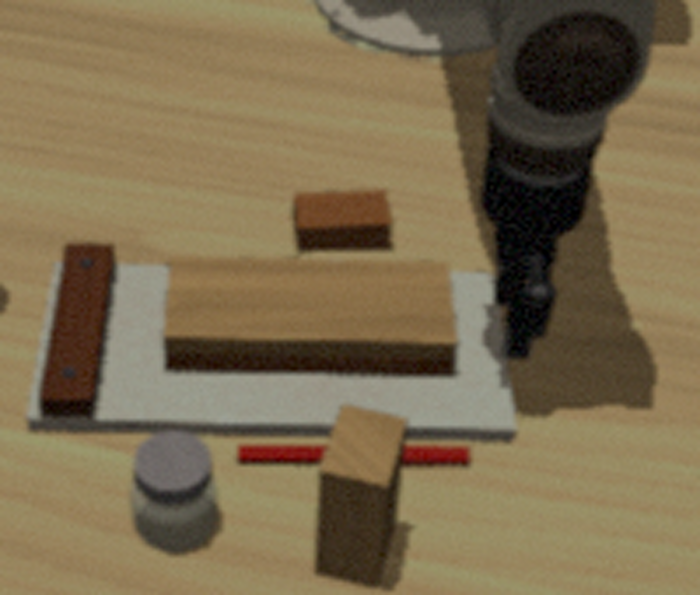

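play_rows --moves '[[[0,0,0],[0.001,-0.004,-0.006],60],[[0,0.3,0],[0.001,-0.004,-0.012],60],[[0,0.3,0],[0.001,-0.004,-0.018],60],[[0,0.3,0],[0.001,-0.004,-0.024],60],[[0,0.3,0],[0.001,-0.004,-0.029],60]]'

```text
time: 18.85
ee_pos: [0.5142, 0.1179, 0.027]
tcp_rot: [-90.1, 0.1, 12.9]
wrist_force: [-0.4, 0.8, 0.5]
opening: 0.0516
```

play_rows --moves '[[[0,0,0],[0,0,-0.003],60],[[0,0,0],[0,0,-0.006],60],[[0,0,0],[0,0,-0.009],60],[[0,0,0],[0,0,-0.012],60],[[0,0,0],[0,0,-0.015],60]]'

```text
time: 19.35
ee_pos: [0.5171, 0.104, 0.0264]
tcp_rot: [-90.1, 0.1, 12.9]
wrist_force: [-1.6, 4.2, 1.3]
opening: 0.0514
```

play_rows --moves '[[[0,0,0],[0,0,-0.004],60],[[0,0,0],[0,0,-0.008],60],[[0,0,0],[0,0,-0.012],60],[[0,0,0],[0,0,-0.016],60],[[0,0,0],[0,0,-0.02],60]]'

```text
time: 19.85
ee_pos: [0.5216, 0.084, 0.0263]
tcp_rot: [-90.1, 0.1, 12.9]
wrist_force: [-0.2, 4.2, 1.1]
opening: 0.0509
```

Run:
```python
from h import *
st(); show([down(.231,.009,.025)])
pic('scene','s23',(210,180,410,350),3.5)
pic('side','d23',(220,190,420,360),3.5)
```

```text
t 19.85 q [  9.2   3.3 -14.5  72.4  -0.1  86.3] p [0.5216 0.084  0.0263] rot [-90.1   0.1  12.9] F [-0.2  4.2  1.1] op 0.0509
([0.1, -0.2, -0.1], [0.0001, 0.0014, -0.0162]) world [0.525 0.068 0.025]
```

View pics/s23.png

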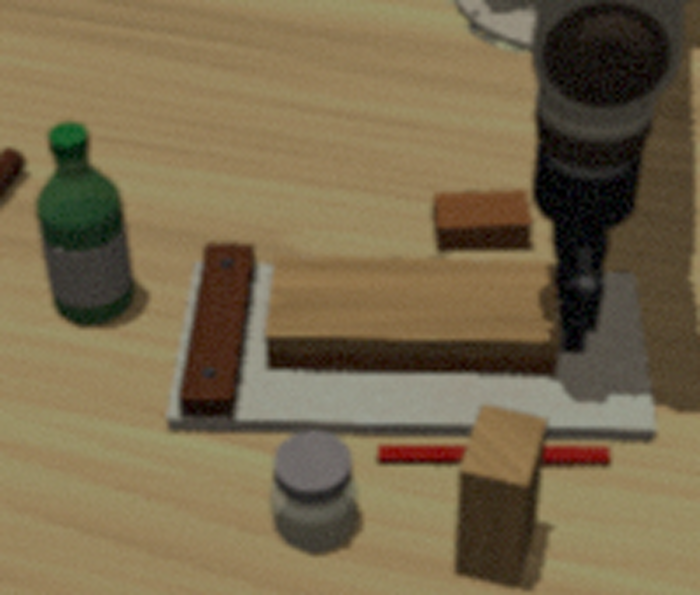

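View pics/d23.png

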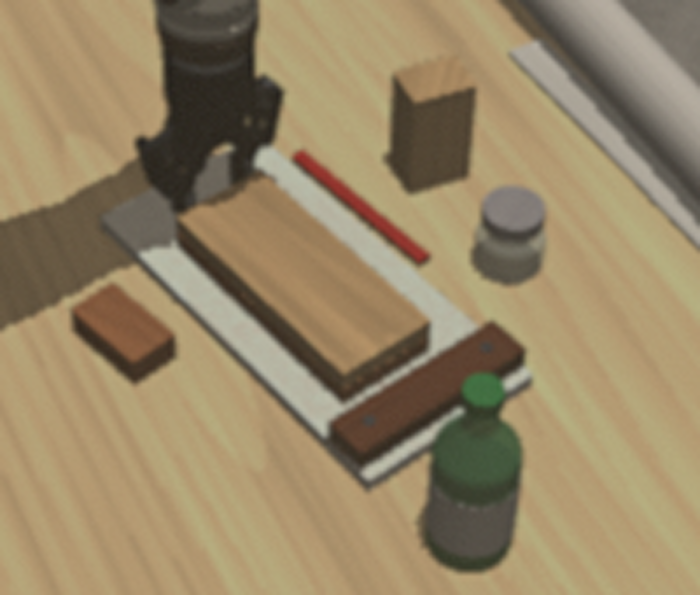

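play_rows --moves '[[[0,0,0],[0,0,-0.002],60],[[0,0,0],[0,0,-0.004],60],[[0,0,0],[0,0,-0.006],60],[[0,0,0],[0,0,-0.008],60],[[0,0,0],[0,0,-0.01],60]]'

```text
time: 20.45
ee_pos: [0.5237, 0.0744, 0.0263]
tcp_rot: [-90.1, 0.1, 12.9]
wrist_force: [-1.0, 3.5, 0.5]
opening: 0.0515
```

Run:
```python
from h import *
st(); show([down(.231,.009,.025)])
pic('scene','s24',(210,180,410,350),3.5)
pic('side','d24',(220,190,420,360),3.5)
```

```text
t 20.45 q [  8.2   3.4 -14.4  72.4  -0.1  85.3] p [0.5237 0.0744 0.0263] rot [-90.1   0.1  12.9] F [-1.   3.5  0.5] op 0.0515
([0.1, -0.2, -0.1], [0.0002, 0.0013, -0.0064]) world [0.525 0.068 0.025]
```

View pics/s24.png

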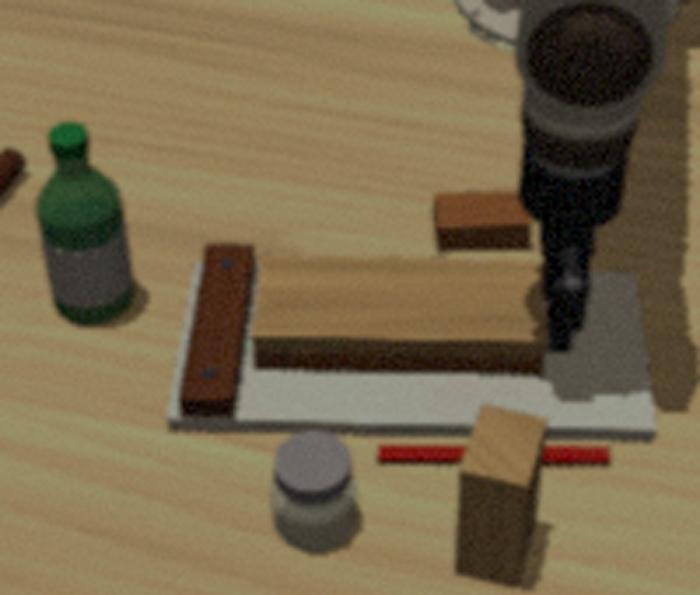

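View pics/d24.png

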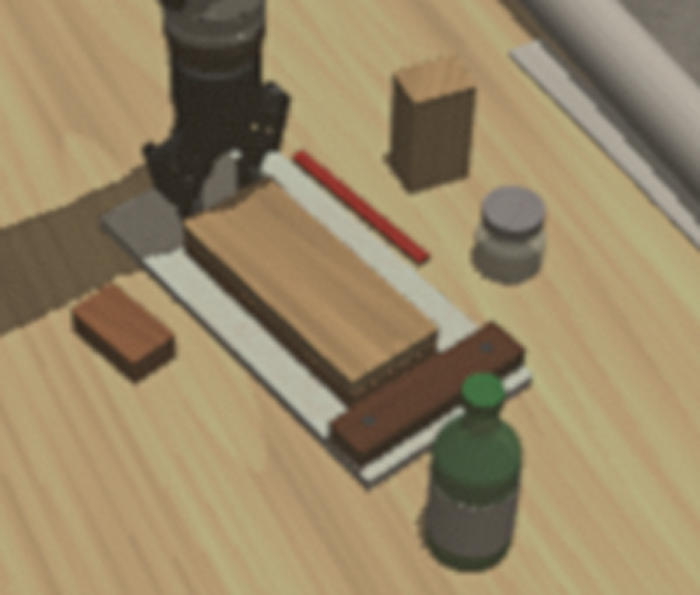

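play_rows --moves '[[[0,0,0],[0,0,-0.001],60],[[0,0,0],[0,0,-0.002],60],[[0,0,0],[0,0,-0.003],60],[[0,0,0],[0,0,-0.004],60],[[0,0,0],[0,0,-0.004],60]]'

```text
time: 21.05
ee_pos: [0.5246, 0.0704, 0.0263]
tcp_rot: [-90.1, 0.1, 12.9]
wrist_force: [-1.0, 1.6, 0.1]
opening: 0.0513
```

play_rows --moves '[[[0,0,0],[0,0,-0.0005],60],[[0,0,0],[0,0,-0.001],60],[[0,0,0],[0,0,-0.0015],60],[[0,0,0],[0,0,-0.0015],60],[[0,0,0],[0,0,-0.0015],60]]'

```text
time: 21.55
ee_pos: [0.5249, 0.0691, 0.0263]
tcp_rot: [-90.1, 0.1, 12.9]
wrist_force: [-1.0, 1.8, -0.6]
opening: 0.0511
```

play_rows --moves '[[[0,0,0],[0,0,-0.0005],60],[[0,0,0],[0,0,-0.001],60],[[0,0,0],[0,0,-0.0015],60],[[0,0,0],[0,0,-0.0015],60],[[0,0,0],[0,0,-0.0015],60]]'

```text
time: 22.05
ee_pos: [0.5253, 0.0676, 0.0264]
tcp_rot: [-90.1, 0.1, 12.9]
wrist_force: [-0.3, 0.5, -1.9]
opening: 0.0512
```

Run:
```python
from h import *
st(); show([down(.231,.009,.025)])
pic('scene','s25',(250,220,350,310),7)
pic('side','d25',(300,230,400,330),6)
```

```text
t 22.05 q [  7.4   3.5 -14.3  72.4  -0.2  84.5] p [0.5253 0.0676 0.0264] rot [-90.1   0.1  12.9] F [-0.3  0.5 -1.9] op 0.0512
([0.1, -0.2, -0.1], [0.0001, 0.0014, 0.0006]) world [0.525 0.068 0.025]
```

View pics/s25.png

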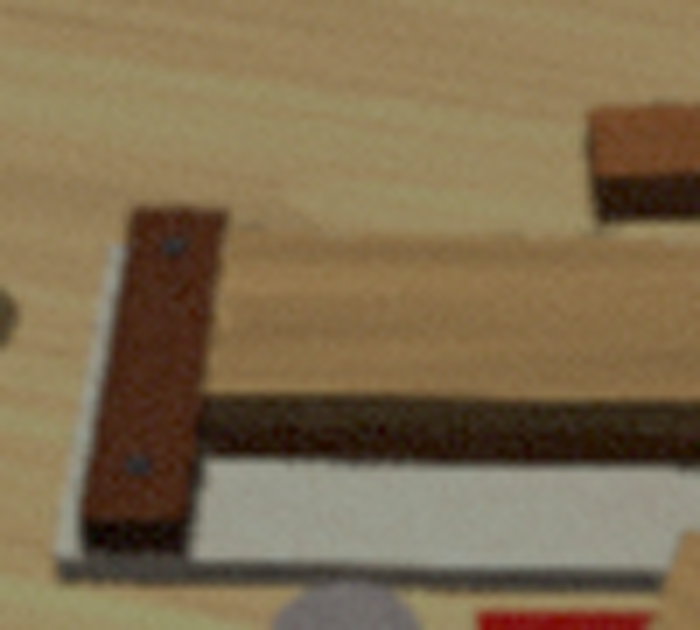

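View pics/d25.png

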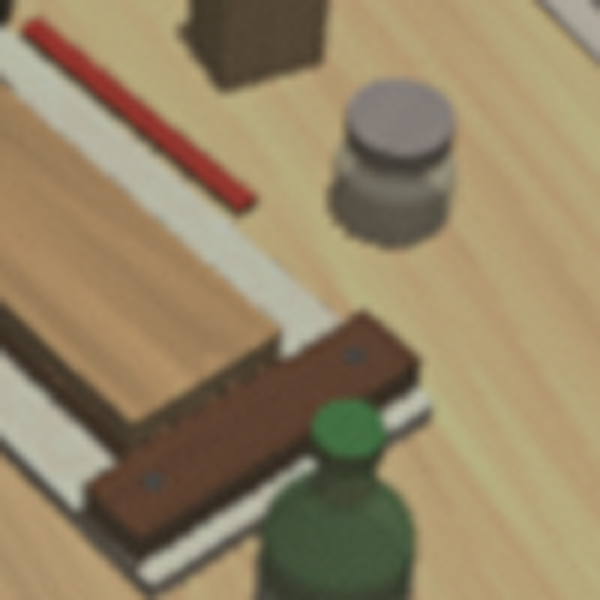

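play_rows --moves '[[[0,0,0],[0,0,-0.0005],60],[[0,0,0],[0,0,-0.001],60],[[0,0,0],[0,0,-0.001],60],[[0,0,0],[0,0,-0.001],60],[[0,0,0],[0,0,-0.001],60]]'

```text
time: 22.65
ee_pos: [0.5256, 0.0668, 0.0264]
tcp_rot: [-90.1, 0.1, 12.9]
wrist_force: [0.1, 3.5, 0.5]
opening: 0.0511
```

play_rows --moves '[[[0,0,0],[0,0,-0.0005],60],[[0,0,0],[0,0,-0.001],60],[[0,0,0],[0,0,-0.001],60],[[0,0,0],[0,0,-0.001],60],[[0,0,0],[0,0,-0.001],60]]'

```text
time: 23.15
ee_pos: [0.5258, 0.0657, 0.0264]
tcp_rot: [-90.1, 0.1, 12.9]
wrist_force: [0.5, 2.5, 0.3]
opening: 0.0512
```

play_rows --moves '[[[0,0,0],[0,0,-0.0005],60],[[0,0,0],[0,0,-0.001],60],[[0,0,0],[0,0,-0.001],60],[[0,0,0],[0,0,-0.001],60],[[0,0,0],[0,0,-0.001],60]]'

```text
time: 23.65
ee_pos: [0.5259, 0.0654, 0.0264]
tcp_rot: [-90.1, 0.1, 12.9]
wrist_force: [-0.9, 7.5, 0.3]
opening: 0.0511
```

Run:
```python
from h import *
st(); show([down(.231,.009,.025)])
pic('side','d26',(300,230,400,330),6)
```

```text
t 23.65 q [  7.1   3.5 -14.2  72.4  -0.1  84.2] p [0.5259 0.0654 0.0264] rot [-90.1   0.1  12.9] F [-0.9  7.5  0.3] op 0.0511
([0.1, -0.2, -0.1], [0.0001, 0.0014, 0.0029]) world [0.525 0.068 0.025]
```

View pics/d26.png

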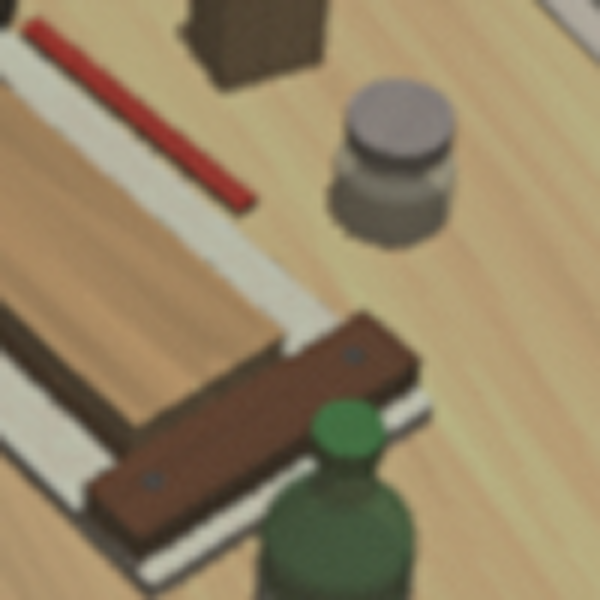

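play_rows --moves '[[[0,0,0],[0,0,-0.0003],60],[[0,0,0],[0,0,-0.0006],60],[[0,0,0],[0,0,-0.0008],60],[[0,0,0],[0,0,-0.0008],60],[[0,0,0],[0,0,-0.0008],60]]'

```text
time: 24.2
ee_pos: [0.5259, 0.0654, 0.0264]
tcp_rot: [-90.0, 0.1, 12.9]
wrist_force: [-1.7, 11.2, 1.2]
opening: 0.0513
```

play_rows --moves '[[[0,0,0],[0,0,0.004],60],[[0,0,0],[0,0,0.01],60],[[0,0,0],[0,0,0.018],60],[[0,0,0],[0,-0.01,0.03],60],[[0,0,0],[0,-0.03,0.04],60]]'

```text
time: 24.7
ee_pos: [0.5161, 0.1039, 0.0558]
tcp_rot: [-90.1, 0.3, 12.9]
wrist_force: [0.5, 0.7, -0.3]
opening: 0.0511
```

play_rows --moves '[[[0,0,0],[0,-0.03,0.02],60],[[0,0,0],[0,-0.06,0.04],60],[[0,0,0],[0,-0.09,0.06],60],[[0,0,0],[0,-0.12,0.08],60],[[0,0,0],[0,-0.12,0.08],60]]'

```text
time: 25.2
ee_pos: [0.5003, 0.1843, 0.1813]
tcp_rot: [-90.1, -0.3, 13.0]
wrist_force: [0.3, -0.3, 0.6]
opening: 0.0514
```

Run:
```python
from h import *
st()
pic('scene','s27',(210,180,410,350),3.5)
pic('side','d27',(220,190,420,360),3.5)
```

```text
t 25.2 q [20.3  1.7  1.  89.1 -0.1 97.3] p [0.5003 0.1843 0.1813] rot [-90.1  -0.3  13. ] F [ 0.3 -0.3  0.6] op 0.0514
```

View pics/s27.png

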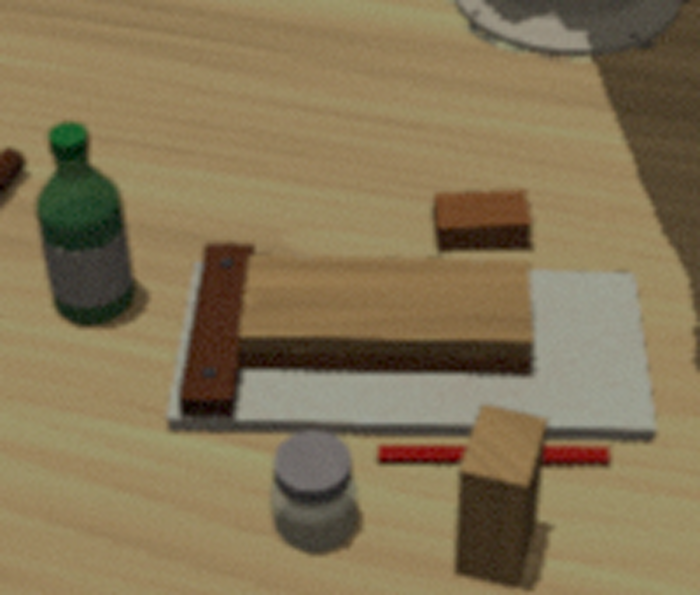

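View pics/d27.png

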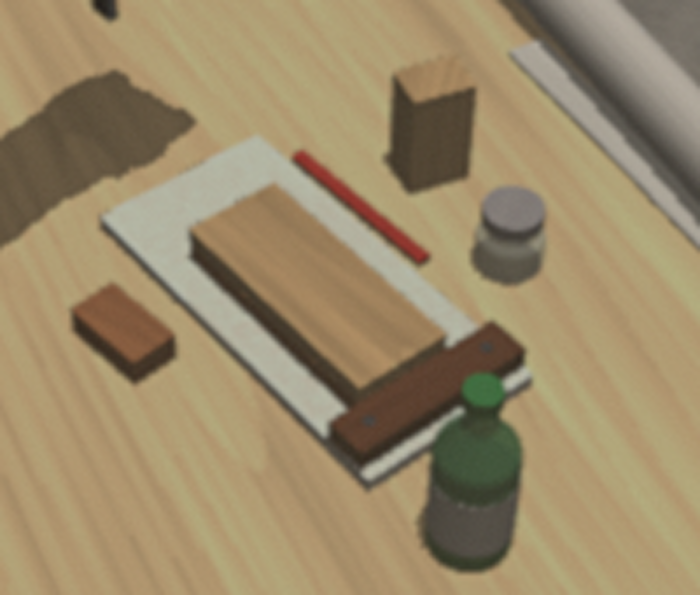

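Run:
```python
from lie import *
lie([('scene','Tft',(530,257)),('scene','Tnt',(532,344)),('scene','Tnb',(532,373)),('scene','Fnt',(240,339)),('scene','Fft',(246,255)),
('side','Tft',(192,231)),('side','Tnt',(276,184)),('side','Fnt',(444,338)),('side','Fft',(360,388)),('side','Tfb',(192,258))],[.586,-.155,1.8])
```

```text
foot a,w,dyaw deg -0.0012 0.0104 -0.2
[[-0.2, 0.7], [0.8, -0.8], [-0.1, 1.0], [-0.5, -1.2], [1.0, -0.4], [-0.6, -0.4], [0.1, -0.2], [1.5, -0.7], [0.3, 0.6], [-0.1, 1.1]]
scene -0.0017 0.0077 0.86
side -0.0007 0.0122 -0.91
```

Measured foot is −1 mm from the stop (0 within error), about 10 mm off centre and square, with the hand clear. Handing in.

Run:
```python
from workcell import job_done
print(job_done())
```

```text
the job is handed in; nothing more can be done
None
```

I tipped the blank over between the open fingers, lowered it on the finger on its far side, and pushed it back until its foot met the stop. I then backed the hand off and handed the job in at about 25 s; no verdict was reported.

- **Lowering:** the blank was turned over about its toe, then let down the last few degrees by drawing the fingertip out from under its far end. The pictures showed no fall.
- **Butting up:** I pushed the far end with both fingers. At the stop, the hand stopped moving and the push force rose to about 11 N.
- **Last picture check:** it lies flat, its foot fitted at −1 mm from the stop's face, which is zero within the 1–2 mm error. It is about 10 mm off the board's centre line. The fingers are clear and the bystanders look unmoved.
- **Squareness:** the fit from both cameras gives −0.2°. Taken alone they disagree slightly, at +0.9° and −0.9°, but both are well inside the 2.9° limit.
- **One slip:** near the end of the lowering, the wrist force reached about 36 N. I think the gripper's knuckle was pressing on the board's end, because backing off and tilting the hand cleared it. That was the end-of-move reading, close to the 40 N limit, and I have no reading of the peak in between.

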